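# Build a cooling stack in the assembly nest

## Robot

A 6-joint arm with a two-finger parallel gripper is mounted at the origin on the work surface. World frame = base frame: x ahead of the robot, y to its left, z up, the work surface at z = 0. Lengths are in m, angles in degrees, forces in N, time in s.
With the tool pointing down it reaches from about 0.35 to 0.875 m from the base axis. Payload 4.2 kg.
Tool frame: the origin (TCP) lies on the centre line of the jaws, within the pads' length; the fingertips stand 19 mm ahead of it and the grasp point (between the pads) is the TCP; x points along the fingers, y is the direction in which the jaws open and shut, and the axes are right-handed (so a half turn about x gives the same grasp; the last joint's range is limited). The gripper opens to 87 mm and grips with 3 to 60 N. Pads are 19 mm wide; open, the fingers measure 117 mm over their backs; the gripper's body (75 mm by 190 mm) begins 51 mm behind the grasp point.
Start: joints at [-48.438, 22.042, 0.453, 0, -68.411, -14.817], TCP at [0.281, -0.558, 0.204] pointing down, gripper open.
Joint ranges: [-179.83, 179.83], [-69.29, 118.12], [-61.27, 80.66], [-181.25, 117.63], [-171.15, -9.14], [-177.46, 177.46]. Speed limits (degrees/s): [159.86, 159.86, 180, 180, 180, 180].

## Interface

Orientations are given as a 3x3 rotation matrix whose columns are the frame's x, y, z axes.
In Python, from station import r, viewer, job, spotter gives the robot as it stands.
- The arm moves only by the tool play_rows, never from a script. Its argument "commands" is a list of rows, each an object of numbers: "fingers": the gripper command: -1 is fully open, 1 is shut, values between are in proportion; "tx", "ty", "tz": the shift along the tool's x, y, z normalised to -1 to 1, where 1 is 750 mm; "ax", "ay", "az": the turn, a rotation vector about the tool's x, y, z normalised to -1 to 1, where 1 is pi rad. In form: [{"fingers": .., "tx": .., "ty": .., "tz": .., "ax": .., "ay": .., "az": ..}, ...]. A call has 1 to 5 rows; each row is the pose to reach, as a shift and turn from the pose commanded when the call began, along the tool's axes at that moment, turning the shorter way round; what a row does not reach only later rows make up. A row lasts 1/12 s, in which the tool goes at most 41.7 mm and 7.16 degrees, less where a joint would pass 70% of its speed; a pose out of reach is approached as far as the arm can. A call with a number of a shift or a turn outside -1 to 1 is refused whole. A call with a gripper value outside its range is refused whole. The fingers move at their own pace and stop on an object; the grip force is fixed at half the most. Time passes only in rows, so rows that repeat a pose let the fingers close. It gives the time, the measured TCP pose, the force and the opening at its end, in the units of the state.
- r.sense(): the state, without advancing time (a new reading comes with each control period).
- viewer.capture(name): name is "scene" or "top"; returns a dict with "image" (384x512x3 uint8, red, green, blue), "fx", "fy", "cx", "cy" (pixels), "R" (3x3) and "t" (3): a world point X has camera coordinates R X + t. Camera axes: x right, y down, z forward; pixel columns grow to the right and rows downward; lengths in m; the calibration is good to about 2 mm. A picture is of the moment at which its call begins. There is no depth.
- job.finish_job(): hands the job in, once; it reports no verdict.
Trained networks look in a picture, given as the dict that the camera call returned (one of the last four; its "shot" number tells which), for a name from the list of things; names that differ only in an ending like _2 or _b are one class to them, and where a whole thing is asked for, a point or a joint stands for the part that bears it (a point fixed in the world has none). Each returns a list of dicts, best first, with "score" (0 to 1); they miss things now and then, are a little off and sometimes report something else, mostly with a low value. They report only what shows in the picture. A call takes as long as a camera call. They do not tell look-alikes from the thing itself.
- spotter.find_in(name, picture): "uv" ([column, row] in pixels, amid what is visible of it).
- spotter.silhouettes(name, picture): "region" (384x512 bool, what is visible of it) and "uv" ([column, row] in pixels, amid what is visible of it).
The state is a dict: "time_s": time; "joints": joint angles; "joint_velocities": joint speeds; "effort": joint torques, N m; "tcp_pos": TCP position; "ee_rot": TCP orientation; "wrist_force": force on the tool from outside, world axes, zero at the start; "moment": the same for the moment, N m; "gripper_width": opening from 0.0 (shut) to 1.0 (fully open).
Only numpy, scipy, OpenCV 4.12 (cv2) and the standard library are available. Lean on these libraries where they do the work, as an engineer would, in place of code of your own. Each camera call takes 0.05 s, during which the arm holds its last target. There are 200 camera calls.

## Task

Build the cooling stack in the blue nest, not the yellow one, one piece at a time and letting go of each: first the silver heat sink, flat on the nest's floor between its rails; then the black finned spreader, its fins slid fully down between the heat sink's fins; then the green circuit board; and last the steel weight, set down gently on the green board. Each piece should lie flat, centred and square on the one below, lengthwise along it; leave the red circuit board where it is.

Things in the scene. Friction and masses are not known exactly. Their poses are not given: they have to be found in the camera images.
- blue_nest: Blue assembly nest: plate 140 (x) x 110 (y) x 10 mm fixed to the bench; its top is the floor, 10 mm above the bench. Four rails stand 6 mm above it around a space of 96 mm (x) by 68 mm (y), open at the corners. Origin: centre of the plate's underside, z up. The stack is built on its floor.
- yellow_nest: Yellow assembly nest: plate 140 (x) x 110 (y) x 10 mm fixed to the bench; its top is the floor, 10 mm above the bench. Four rails stand 6 mm above it around a space of 96 mm (x) by 68 mm (y), open at the corners. Origin: centre of the plate's underside, z up. Not used in this job.
- heat_sink: Silver aluminium heat sink, fins up, 86 (x) x 58 (y) x 30 mm high: plate 8 mm thick, four fins along x, 4 mm thick, 22 mm tall, at y = -27, -9, 9, 27 mm (three 14 mm gaps, open at the ends). Outer fins are flush with the long sides, 58 mm apart along y, gripped at any height. Loose, 180 g. Origin: centre of the underside, z up; ends equivalent.
- finned_spreader: Black finned spreader, fins down, 86 (x) x 62 (y) x 32 mm high; from above a flat black plate with 4 steel dots. Plate 12 mm thick, gripped by its long sides (62 mm, along y); below it three 5 mm fins along x, 20 mm tall, at y = -18, 0, 18 mm. Interlaced, its origin is 10 mm above the heat sink's. Loose, 220 g. Origin: centre, at the fin tips, z up; ends equivalent.
- green_board: Green circuit board face up in a flat light-grey carrier, 80 (x) x 56 (y) x 12 mm high; the components are level with the rim, so its top is flat. Gripped by the long sides, 56 mm apart along y. Loose, 70 g. Origin: centre of the underside, z up; ends equivalent.
- red_board: Red circuit board face up in a flat light-grey carrier, 80 (x) x 56 (y) x 12 mm high; the components are level with the rim, so its top is flat. Gripped by the long sides, 56 mm apart along y. Loose, 70 g. Origin: centre of the underside, z up; ends equivalent. Not part of this job: leave it where it lies.
- weight: Steel hold-down weight: block 70 (x) x 50 (y) x 15 mm with an upright round dark knob on the middle of its top, 22 mm in diameter, 28 mm tall (15 to 43 mm above the underside), by which it is gripped. Loose, 400 g. Origin: centre of the underside, z up; ends equivalent.
There are look-alikes about, which are no part of the job. Leave any orange look-alike of the weight alone.

How it is judged (in metres and radians):
On the way, in this order (a step that is already met when the one before it is completed fails the run):
1. the silver heat sink lies flat on the floor of the blue nest, between its rails, released (horizontal distance between heat_sink and blue_nest below 0.01 m and z of heat_sink in the frame of blue_nest between 0.007 and 0.013 m and angle between the x axis of heat_sink and the x axis of blue_nest, either way round below 0.17 rad and angle between heat_sink's own z axis and vertical below 0.08 rad and linear speed of heat_sink below 0.03 m/s and contact force between the fingers and heat_sink below 0.3 N), for 0.2 s.
2. the black spreader is fully interlaced with the heat sink, released (all of step 1 and horizontal distance between finned_spreader and heat_sink below 0.01 m and z of finned_spreader in the frame of heat_sink between 0.007 and 0.013 m and angle between the x axis of finned_spreader and the x axis of heat_sink, either way round below 0.15 rad and angle between finned_spreader's own z axis and vertical below 0.08 rad and linear speed of finned_spreader below 0.03 m/s and contact force between the fingers and finned_spreader below 0.3 N), for 0.2 s.
3. the green board lies flat and square on the spreader, released (all of step 2 and horizontal distance between green_board and finned_spreader below 0.012 m and z of green_board in the frame of finned_spreader between 0.029 and 0.035 m and angle between the x axis of green_board and the x axis of finned_spreader, either way round below 0.25 rad and angle between green_board's own z axis and vertical below 0.08 rad and linear speed of green_board below 0.03 m/s and contact force between the fingers and green_board below 0.3 N), for 0.2 s.
4. the steel weight stands flat and square on the green board, released (all of step 3 and horizontal distance between weight and green_board below 0.012 m and z of weight in the frame of green_board between 0.009 and 0.015 m and angle between the x axis of weight and the x axis of green_board, either way round below 0.35 rad and angle between weight's own z axis and vertical below 0.08 rad and linear speed of weight below 0.03 m/s and contact force between the fingers and weight below 0.3 N), for 0.2 s.
At the end, for the whole second after the job is handed in: Stacked in the blue nest, level within 0.08 rad, released, at rest, heights within 3 mm: heat sink (10 mm, 0.17 rad off the nest), interlaced spreader (10 mm, 0.15 rad off the sink), green board (12 mm, 0.25 rad off the spreader), weight (12 mm, 0.35 rad off the board) (all of step 4); the robot touches nothing.
It fails at once if the red board is moved by more than 20 mm (distance of red_board from where it was at the start of the episode above 0.02 m).
It fails at once if the weight hits or is pressed on the green board with more than 80 N (contact force between weight and green_board above 80 N).
It also fails if it takes over 128 s, if anything falls off the work surface, if the arm or the gripper's body presses on something with over 40 N, if the wrist force passes 120 N, or if a joint passes its speed limit or range.

## Working session

There is one attempt and no reset: what is moved stays moved. The work goes in short steps, Python scripts to look and compute and a tool call to move; the robot and the scene stay as the last step left them, time stands still between calls to the robot, and variables do not carry over. Pictures are saved under pics/ and viewed, about 12 in all and at most 16, crops included, and the job is handed in when it is done.

Besides the shell and the picture viewer there is one more tool, called after ">>>" as a command line: name --argument value ..., lists and objects as JSON in quotes. play_rows: Moves the arm, as the interface text tells. Its arguments: {"type":"object","properties":{"commands":{"type":"array"}},"required":["commands"]}

```bash
ls; mkdir -p pics
python3 - <<'E'
from station import r, viewer, job, spotter
import cv2,numpy as np
s=r.sense(); print({k:np.round(v,3).tolist() for k,v in s.items()})
for n in ("scene","top"):
    p=viewer.capture(n); cv2.imwrite(f"pics/{n}0.png",cv2.resize(p["image"][:,:,::-1],(800,600),interpolation=cv2.INTER_CUBIC))
    print(n,p["fx"],p["cx"],p["cy"],np.round(p["R"],4).tolist(),np.round(p["t"],4).tolist())
    for o in "blue_nest yellow_nest heat_sink finned_spreader green_board red_board weight".split():
        print(o,[(np.round(d["uv"]).tolist(),round(d["score"],2)) for d in spotter.find_in(o,p)][:4])
E
```

```text
pics
{'time_s': 0.0, 'joints': [-48.439, 22.089, 0.38, -0.032, -68.412, -14.816], 'joint_velocities': [-0.081, -0.074, -0.068, -0.112, 0.01, -0.001], 'effort': [0.0, -39.067, 18.74, 4.22, 0.011, -0.0], 'tcp_pos': [0.281, -0.558, 0.203], 'ee_rot': [[-0.001, -0.45, 0.893], [0.002, 0.893, 0.45], [-1.0, 0.002, -0.0]], 'wrist_force': [-0.704, -0.29, -0.092], 'moment': [0.003, -0.025, 0.02], 'gripper_width': 0.998}
scene 368.8411428944923 258.09109138477686 185.94482188733454 [[-0.1234, 0.9923, -0.0127], [0.8103, 0.0934, -0.5786], [-0.5729, -0.0817, -0.8155]] [0.099, -0.3497, 1.4542]
blue_nest [([324.0, 246.0], 0.96)]
yellow_nest [([212.0, 234.0], 0.58)]
heat_sink [([210.0, 179.0], 0.66), ([336.0, 183.0], 0.58), ([210.0, 232.0], 0.42)]
finned_spreader [([334.0, 184.0], 0.78)]
green_board [([389.0, 224.0], 0.89)]
red_board [([276.0, 187.0], 0.76)]
weight [([154.0, 196.0], 0.7), ([156.0, 134.0], 0.52)]
top 494.28924382421116 258.52816374114303 203.6018969489878 [[0.0275, -0.9996, 0.0064], [-0.9943, -0.0281, -0.1027], [0.1029, -0.0036, -0.9947]] [-0.0617, 0.4618, 1.6166]
blue_nest [([194.0, 155.0], 0.97)]
yellow_nest [([294.0, 159.0], 0.65)]
heat_sink [([309.0, 212.0], 0.92)]
finned_spreader [([186.0, 218.0], 0.92), ([296.0, 160.0], 0.34)]
green_board [([136.0, 180.0], 0.95)]
red_board [([242.0, 212.0], 0.81)]
weight [([355.0, 188.0], 0.58)]
```

View pics/scene0.png

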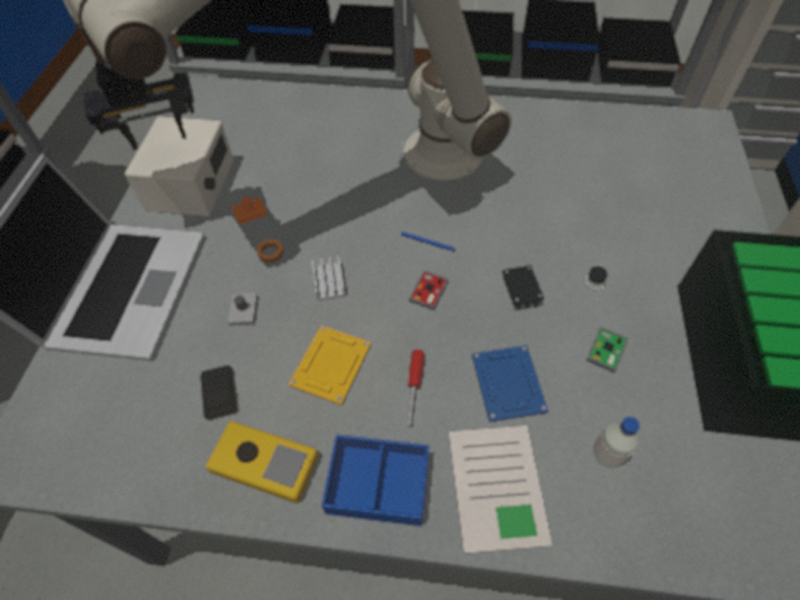

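View pics/top0.png

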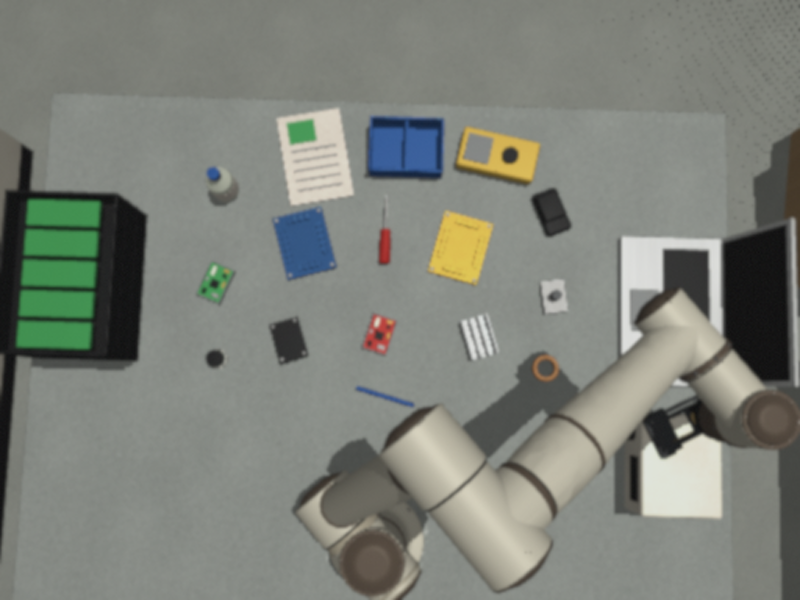

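The pictures (800x600) show:
- **Heat sink:** top (479,337), with bright fins.
- **Spreader:** top (289,340), a black plate with 4 dots. The black thing at (551,212) has no dots, so it is a look-alike.
- **Boards:** green at (216,283), red at (380,335).
- **Weight:** a grey block with a dark knob at top (554,297). The orange look-alike is at scene (250,210).
- **Nests:** blue at (305,243), yellow at (461,247).

Next I fit the poses by matching projected outlines to the masks in both views.

```bash
cat > h.py <<'E'
import numpy as np, cv2
from scipy.optimize import minimize
from station import r, viewer, job, spotter
def box(x,y,z0,z1): return np.array([[a*x/2,b*y/2,c] for a in(-1,1) for b in(-1,1) for c in(z0,z1)])
def cyl(d,z0,z1):
    a=np.linspace(0,2*np.pi,24,endpoint=False); return np.array([[d/2*np.cos(t),d/2*np.sin(t),z] for t in a for z in(z0,z1)])
M={"blue_nest":[box(.14,.11,0,.01)],"yellow_nest":[box(.14,.11,0,.01)],"heat_sink":[box(.086,.058,0,.03)],
"finned_spreader":[box(.086,.062,.02,.032),box(.086,.041,0,.032)],"green_board":[box(.08,.056,0,.012)],"red_board":[box(.08,.056,0,.012)],
"weight":[box(.07,.05,0,.015),cyl(.022,.015,.043)]}
def proj(p,X):
    c=X@p["R"].T+p["t"]; return np.c_[p["fx"]*c[:,0]/c[:,2]+p["cx"],p["fy"]*c[:,1]/c[:,2]+p["cy"]]
def world(p,uv,z):
    d=p["R"].T@np.array([(uv[0]-p["cx"])/p["fx"],(uv[1]-p["cy"])/p["fy"],1]); o=-p["R"].T@p["t"]
    return o+d*(z-o[2])/d[2]
def place(P,q,z): 
    c,s=np.cos(q[2]),np.sin(q[2]); return P@np.array([[c,s,0],[-s,c,0],[0,0,1]])+[q[0],q[1],z]
S=8
def cover(p,name,q,z,win):
    u0,v0,w,h=win; m=np.zeros((h*S,w*S),np.uint8)
    for P in M[name]:
        uv=(proj(p,place(P,q,z))-[u0,v0]+.5)*S-.5
        cv2.fillConvexPoly(m,cv2.convexHull(np.round(uv*16).astype(np.int32)),1,shift=4)
    return cv2.resize(m.astype(np.float32),(w,h),interpolation=cv2.INTER_AREA)
def fit(name,obs,q0,z=0.):
    "obs: list of (picture, mask); returns x,y,yaw,residual fraction"
    W=[]
    for p,m in obs:
        u,v=proj(p,np.array([[q0[0],q0[1],z]]))[0]; a=45
        u0,v0=max(int(u)-a,0),max(int(v)-a,0); W.append((p,m[v0:v0+2*a,u0:u0+2*a].astype(np.float32),u0,v0))
    def cost(q):
        return sum(np.square(cv2.GaussianBlur(cover(p,name,q,z,(u0,v0,m.shape[1],m.shape[0]))-m,(0,0),.7)).sum()/m.sum() for p,m,u0,v0 in W)
    best=None
    for a in np.arange(0,np.pi,np.pi/8):
        k=minimize(cost,[q0[0],q0[1],a],method="Nelder-Mead",options=dict(initial_simplex=[[q0[0],q0[1],a],[q0[0]+.01,q0[1],a],[q0[0],q0[1]+.01,a],[q0[0],q0[1],a+.25]],xatol=1e-4,fatol=1e-4))
        if best is None or k.fun<best.fun: best=k
    return best.x,best.fun
def mask(name,p,uv,tol=12):
    c=[d for d in spotter.silhouettes(name,p) if np.hypot(*(np.array(d["uv"])-uv))<tol]
    return c[0]["region"] if c else None
E
cat > m0.py <<'E'
from h import *
P={n:viewer.capture(n) for n in("scene","top")}
U={"blue_nest":((324,246),(194,155)),"yellow_nest":((212,234),(294,159)),"heat_sink":((210,179),(309,212)),"finned_spreader":((334,184),(186,218)),"green_board":((389,224),(136,180)),"red_board":((276,187),(242,212)),"weight":((154,196),(355,188))}
I={n:cv2.resize(P[n]["image"][:,:,::-1],None,fx=4,fy=4,interpolation=cv2.INTER_CUBIC) for n in P}
tiles=[]
for o,(a,b) in U.items():
    ms={n:mask(o,P[n],uv) for n,uv in(("scene",a),("top",b))}
    q0=world(P["top"],b,.01)[:2]
    out=[]
    for sel in (("scene","top"),("top",),("scene",)):
        obs=[(P[n],ms[n]) for n in sel if ms[n] is not None]
        if obs:
            q,f=fit(o,obs,q0); out.append(q); print(o,sel,np.round(q[:2],4),round(np.degrees(q[2])%180,1),round(f,3))
    row=[]
    for n,uv in(("scene",a),("top",b)):
        im=I[n].copy()
        for X in M[o]: cv2.polylines(im,[np.round((proj(P[n],place(X,out[0],0))+.5)*4).astype(int)[cv2.convexHull(proj(P[n],place(X,out[0],0)).astype(np.float32),returnPoints=False)[:,0]]],True,(255,0,255),1)
        row.append(cv2.getRectSubPix(im,(200,190),(uv[0]*4.,uv[1]*4.)))
    tiles.append(np.vstack(row))
tiles.append(tiles[0]*0)
cv2.imwrite("pics/fit0.png",cv2.resize(np.vstack([np.hstack(tiles[:4]),np.hstack(tiles[4:])]),(800,600),interpolation=cv2.INTER_AREA))
E
python3 m0.py
```

```text
blue_nest ('scene', 'top') [0.6239 0.1743] 16.4 0.05
blue_nest ('top',) [0.6244 0.1725] 15.6 0.005
blue_nest ('scene',) [0.6237 0.1764] 16.8 0.029
yellow_nest ('scene', 'top') [ 0.6242 -0.1664] 165.5 0.009
yellow_nest ('top',) [ 0.6242 -0.1664] 165.5 0.009
heat_sink ('scene', 'top') [ 0.4305 -0.2073] 19.3 0.18
heat_sink ('top',) [ 0.4293 -0.2092] 18.3 0.007
heat_sink ('scene',) [ 0.4351 -0.2038] 18.1 0.129
finned_spreader ('scene', 'top') [0.412  0.1953] 17.9 0.015
finned_spreader ('top',) [0.412  0.1953] 17.9 0.015
green_board ('scene', 'top') [0.5328 0.3631] 158.9 0.063
green_board ('top',) [0.5328 0.361 ] 156.5 0.026
green_board ('scene',) [0.5322 0.3649] 159.4 0.008
red_board ('scene', 'top') [0.4304 0.0056] 163.6 0.061
red_board ('top',) [0.431  0.0037] 163.9 0.007
red_board ('scene',) [0.4291 0.0079] 163.6 0.021
weight ('scene', 'top') [ 0.5231 -0.3664] 8.4 0.076
weight ('top',) [ 0.5239 -0.3682] 8.2 0.049
weight ('scene',) [ 0.5221 -0.3652] 8.4 0.005
```

View pics/fit0.png

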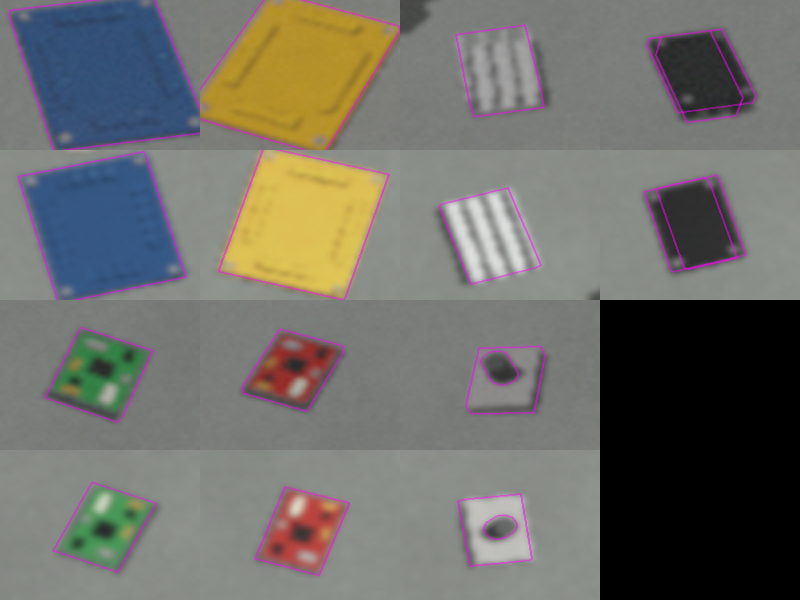

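Outlines fit well, but the two cameras disagree by about 4 mm in y, so I take the average. The masks sit on the silver sink, the dotted black spreader and the grey weight, not on any look-alike. Next is a small planner that converts world waypoints into tool shifts.

```bash
cat > plan.py <<'E'
import numpy as np, sys
from station import r
def psi(R): return np.degrees(np.arctan2(-R[0,1],R[1,1]))
def plan(wps):
    s=r.sense(); R=np.array(s["ee_rot"]); p=np.array(s["tcp_pos"]); a=psi(R)
    print("at",np.round(p,4),"psi",round(a,2),"tilt",round(np.degrees(np.arccos(-R[2,0])),2),"w",round(s["gripper_width"],3))
    for i,(x,y,z,b) in enumerate(wps):
        c,sn=np.cos(np.radians(a)),np.sin(np.radians(a)); d=np.array([x,y,z])-p
        n=(np.linalg.norm(d)/.0417,abs(b-a)/7.16)
        print(i,dict(tx=round(-d[2]/.75,4),ty=round((-sn*d[0]+c*d[1])/.75,4),tz=round((c*d[0]+sn*d[1])/.75,4),ax=round(-(b-a)/180,4)),"rows %.1f %.1f"%n)
        p,a=np.array([x,y,z]),b
if __name__=="__main__": plan(eval(sys.argv[1]))
E
python3 plan.py "[(.355,-.38,.2,22),(.4288,-.2073,.19,18.3),(.4288,-.2073,.06,18.3),(.4288,-.2073,.029,18.3)]"
```

```text
at [ 0.2813 -0.5581  0.2043] psi 26.75 tilt 0.0 w 0.998
0 {'tx': np.float64(0.0057), 'ty': np.float64(0.1678), 'tz': np.float64(0.1946), 'ax': np.float64(0.0264)} rows 4.6 0.7
1 {'tx': np.float64(0.0133), 'ty': np.float64(0.1766), 'tz': np.float64(0.1775), 'ax': 0.0206} rows 4.5 0.5
2 {'tx': np.float64(0.1733), 'ty': np.float64(0.0), 'tz': np.float64(0.0), 'ax': -0.0} rows 3.1 0.0
3 {'tx': np.float64(0.0413), 'ty': np.float64(0.0), 'tz': np.float64(0.0), 'ax': -0.0} rows 0.7 0.0
```

>>> play_rows --commands '[{"fingers": -1,"tx": 0.0057,"ty": 0.1678,"tz": 0.1946,"ax": 0.0264,"ay": 0,"az": 0},{"fingers": -1,"tx": 0.0057,"ty": 0.1678,"tz": 0.1946,"ax": 0.0264,"ay": 0,"az": 0},{"fingers": -1,"tx": 0.0057,"ty": 0.1678,"tz": 0.1946,"ax": 0.0264,"ay": 0,"az": 0},{"fingers": -1,"tx": 0.0057,"ty": 0.1678,"tz": 0.1946,"ax": 0.0264,"ay": 0,"az": 0},{"fingers": -1,"tx": 0.0057,"ty": 0.1678,"tz": 0.1946,"ax": 0.0264,"ay": 0,"az": 0}]'

```text
time_s: 2.02
tcp_pos: [0.3555, -0.3772, 0.2001]
ee_rot: [[0.0, -0.376, 0.927], [0.0, 0.927, 0.376], [-1.0, 0.0, 0.001]]
wrist_force: [0.2, -0.6, -0.1]
gripper_width: 1.002
```

>>> play_rows --commands '[{"fingers": -1,"tx": 0.0133,"ty": 0.1766,"tz": 0.1775,"ax": 0.0206,"ay": 0,"az": 0},{"fingers": -1,"tx": 0.0133,"ty": 0.1766,"tz": 0.1775,"ax": 0.0206,"ay": 0,"az": 0},{"fingers": -1,"tx": 0.0133,"ty": 0.1766,"tz": 0.1775,"ax": 0.0206,"ay": 0,"az": 0},{"fingers": -1,"tx": 0.0133,"ty": 0.1766,"tz": 0.1775,"ax": 0.0206,"ay": 0,"az": 0},{"fingers": -1,"tx": 0.0133,"ty": 0.1766,"tz": 0.1775,"ax": 0.0206,"ay": 0,"az": 0}]'

```text
time_s: 2.43
tcp_pos: [0.4298, -0.2043, 0.1902]
ee_rot: [[0.001, -0.316, 0.949], [0.0, 0.949, 0.316], [-1.0, -0.0, 0.001]]
wrist_force: [0.4, -0.5, -0.7]
gripper_width: 1.0
```

Run:
```python
from plan import *
plan([(.4288,-.2073,.06,18.3),(.4288,-.2073,.029,18.3)])
from h import *
p=viewer.capture("scene");cv2.imwrite("pics/s1.png",cv2.resize(p["image"][120:270,120:320,::-1],(800,600),interpolation=cv2.INTER_CUBIC))
```

```text
at [ 0.4298 -0.2043  0.1902] psi 18.44 tilt 0.07 w 1.0
0 {'tx': np.float64(0.1737), 'ty': np.float64(-0.0034), 'tz': np.float64(-0.0026), 'ax': np.float64(0.0008)} rows 3.1 0.0
1 {'tx': np.float64(0.0413), 'ty': np.float64(0.0), 'tz': np.float64(0.0), 'ax': -0.0} rows 0.7 0.0
```

View pics/s1.png

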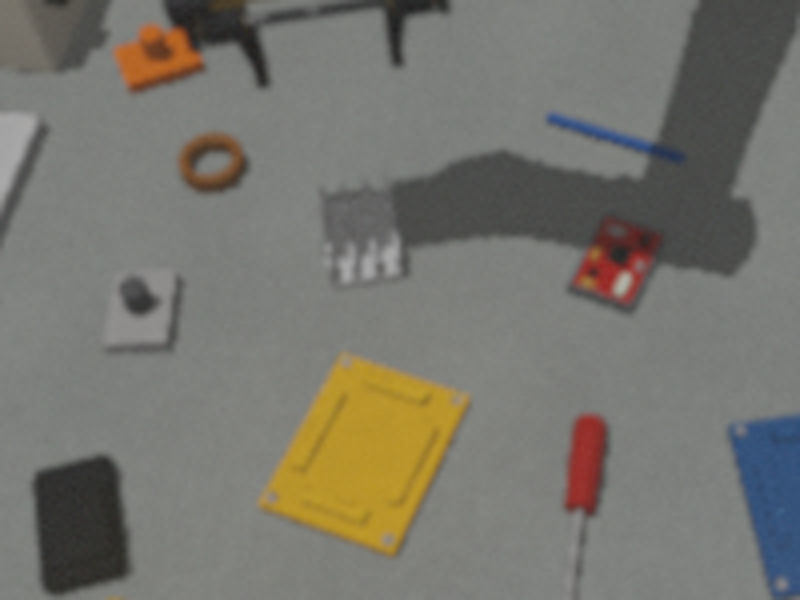

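The view looks along the tool direction as expected: sink at (365,235) below the gripper, with clear space for the fingers. Descending.

>>> play_rows --commands '[{"fingers": -1,"tx": 0.05,"ty": 0,"tz": 0,"ax": 0,"ay": 0,"az": 0},{"fingers": -1,"tx": 0.1,"ty": 0,"tz": 0,"ax": 0,"ay": 0,"az": 0},{"fingers": -1,"tx": 0.15,"ty": 0,"tz": 0,"ax": 0,"ay": 0,"az": 0},{"fingers": -1,"tx": 0.1733,"ty": 0,"tz": 0,"ax": 0,"ay": 0,"az": 0},{"fingers": -1,"tx": 0.1733,"ty": 0,"tz": 0,"ax": 0,"ay": 0,"az": 0}]'

```text
time_s: 2.9
tcp_pos: [0.4254, -0.2068, 0.0562]
ee_rot: [[-0.009, -0.313, 0.95], [0.002, 0.95, 0.313], [-1.0, 0.005, -0.008]]
wrist_force: [-0.2, 0.1, -0.2]
gripper_width: 1.002
```

>>> play_rows --commands '[{"fingers": -1,"tx": 0.02,"ty": 0,"tz": 0,"ax": 0,"ay": 0,"az": 0},{"fingers": -1,"tx": 0.0413,"ty": 0,"tz": 0,"ax": 0,"ay": 0,"az": 0},{"fingers": -1,"tx": 0.0413,"ty": 0,"tz": 0,"ax": 0,"ay": 0,"az": 0}]'

```text
time_s: 3.15
tcp_pos: [0.4281, -0.2073, 0.0282]
ee_rot: [[-0.003, -0.313, 0.95], [0.0, 0.95, 0.313], [-1.0, 0.001, -0.002]]
wrist_force: [0.1, 0.1, 0.3]
gripper_width: 0.998
```

>>> play_rows --commands '[{"fingers": 1,"tx": 0,"ty": 0,"tz": 0,"ax": 0,"ay": 0,"az": 0},{"fingers": 1,"tx": 0,"ty": 0,"tz": 0,"ax": 0,"ay": 0,"az": 0},{"fingers": 1,"tx": 0,"ty": 0,"tz": 0,"ax": 0,"ay": 0,"az": 0},{"fingers": 1,"tx": 0,"ty": 0,"tz": 0,"ax": 0,"ay": 0,"az": 0},{"fingers": 1,"tx": 0,"ty": 0,"tz": 0,"ax": 0,"ay": 0,"az": 0}]'

```text
time_s: 3.57
tcp_pos: [0.4294, -0.2075, 0.0299]
ee_rot: [[0.002, -0.314, 0.949], [-0.0, 0.949, 0.314], [-1.0, -0.001, 0.002]]
wrist_force: [-0.8, -0.1, -0.1]
gripper_width: 0.711
```

>>> play_rows --commands '[{"fingers": 1,"tx": 0,"ty": 0,"tz": 0,"ax": 0,"ay": 0,"az": 0},{"fingers": 1,"tx": 0,"ty": 0,"tz": 0,"ax": 0,"ay": 0,"az": 0},{"fingers": 1,"tx": 0,"ty": 0,"tz": 0,"ax": 0,"ay": 0,"az": 0},{"fingers": 1,"tx": 0,"ty": 0,"tz": 0,"ax": 0,"ay": 0,"az": 0},{"fingers": 1,"tx": 0,"ty": 0,"tz": 0,"ax": 0,"ay": 0,"az": 0}]'

```text
time_s: 3.98
tcp_pos: [0.4288, -0.2074, 0.029]
ee_rot: [[-0.0, -0.314, 0.95], [0.0, 0.95, 0.314], [-1.0, 0.0, -0.0]]
wrist_force: [0.7, 0.2, 0.1]
gripper_width: 0.326
```

The jaws went past 58 mm without stopping, so I look before doing anything else.

Run:
```python
from h import *
s=r.sense();print(s["gripper_width"],s["wrist_force"],s["moment"])
p=viewer.capture("scene");q=viewer.capture("top")
a=cv2.resize(p["image"][110:230,140:300,::-1],(800,600),interpolation=cv2.INTER_CUBIC)
b=cv2.resize(q["image"][160:280,240:400,::-1],(800,600),interpolation=cv2.INTER_CUBIC)
cv2.imwrite("pics/s2.png",cv2.resize(np.hstack([a,b]),(800,300),interpolation=cv2.INTER_AREA))
```

```text
0.3257486446023276 [0.68814276 0.2347068  0.11545646] [-0.05231471 -0.06383023  0.04010164]
```

View pics/s2.png

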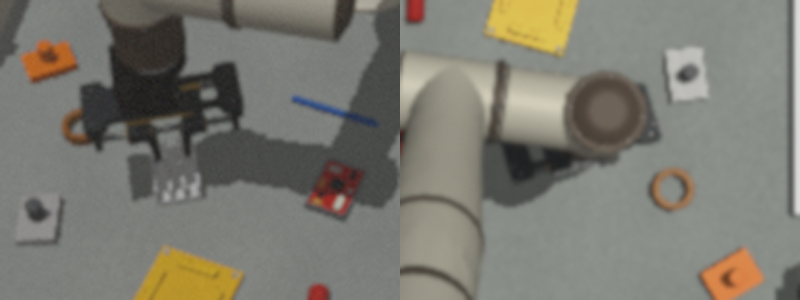

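Run:
```python
from h import *
s=r.sense();p=viewer.capture("scene")
u0,v0,k=170,130,8
im=cv2.resize(p["image"][v0:v0+75,u0:u0+100,::-1],None,fx=k,fy=k,interpolation=cv2.INTER_CUBIC)
R=np.array(s["ee_rot"]);T=np.array(s["tcp_pos"])
def pt(X): return tuple(int(a) for a in (proj(p,np.array([X]))[0]+.5-[u0,v0])*k)
cv2.line(im,pt(T-.05*R[:,0]),pt(T+.019*R[:,0]),(0,255,255),1)
cv2.line(im,pt(T-.0435*R[:,1]),pt(T+.0435*R[:,1]),(255,255,0),1)
for z in(0,.03):
  X=place(box(.086,.058,z,z),(.4288,-.2073,np.radians(18.3)),0)[[0,2,6,4]]
  cv2.polylines(im,[np.array([pt(a) for a in X])],True,(255,0,255),1)
cv2.imwrite("pics/s3.png",im)
```

```text
(no output)
```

View pics/s3.png

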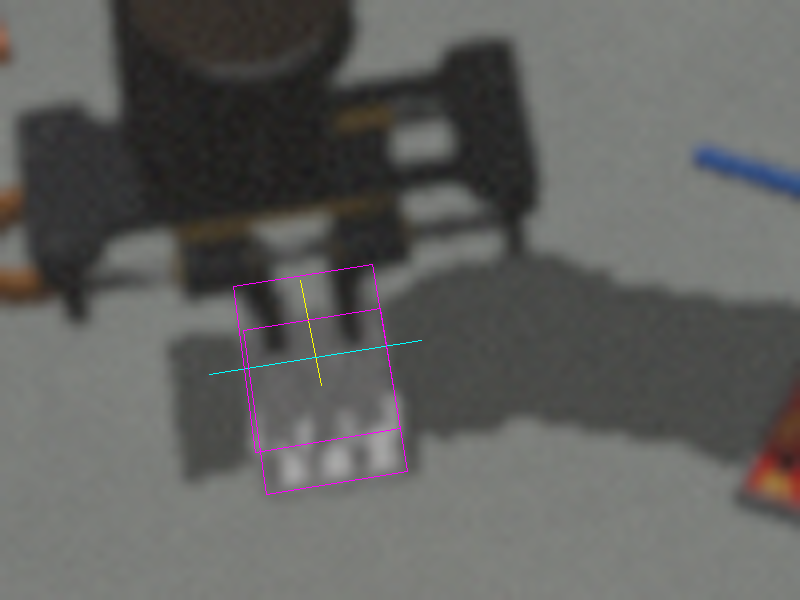

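Run:
```python
from h import *
s=r.sense();print(s["time_s"],s["gripper_width"])
p=viewer.capture("scene");R=np.array(s["ee_rot"])
T=np.array([.4298,-.2043,.1902])
for e in(-.05,0,.019):
  for w in(.0435,.0585): print(e,w,[np.round(proj(p,np.array([T+e*R[:,0]+g*w*R[:,1]]))[0],1) for g in(-1,1)], "seen tips (185.5,141) (219.5,136)")
m=spotter.silhouettes("heat_sink",p); print([(d["uv"],d["score"],d["region"].sum()) for d in m])
```

```text
4.1333 0.18595056752349923
-0.05 0.0435 [array([185.2, 131.1]), array([216.3, 126.5])] seen tips (185.5,141) (219.5,136)
-0.05 0.0585 [array([179.8, 131.9]), array([221.6, 125.7])] seen tips (185.5,141) (219.5,136)
0 0.0435 [array([188.2, 143.2]), array([218.1, 138.6])] seen tips (185.5,141) (219.5,136)
0 0.0585 [array([183., 144.]), array([223.2, 137.9])] seen tips (185.5,141) (219.5,136)
0.019 0.0435 [array([189.3, 147.6]), array([218.7, 143. ])] seen tips (185.5,141) (219.5,136)
0.019 0.0585 [array([184.2, 148.4]), array([223.8, 142.3])] seen tips (185.5,141) (219.5,136)
[([209.1, 180.5], 0.64, np.int64(419))]
```

The fingers passed over the sink. In both scene views the tips show about 25–30 mm higher than the reported TCP implies, so the jaws closed on nothing, above the fins. I'll open, then probe downward in small steps with force checks.

>>> play_rows --commands '[{"fingers": -1,"tx": 0,"ty": 0,"tz": 0,"ax": 0,"ay": 0,"az": 0},{"fingers": -1,"tx": 0,"ty": 0,"tz": 0,"ax": 0,"ay": 0,"az": 0},{"fingers": -1,"tx": 0,"ty": 0,"tz": 0,"ax": 0,"ay": 0,"az": 0},{"fingers": -1,"tx": 0,"ty": 0,"tz": 0,"ax": 0,"ay": 0,"az": 0},{"fingers": -1,"tx": 0,"ty": 0,"tz": 0,"ax": 0,"ay": 0,"az": 0}]'

```text
time_s: 4.65
tcp_pos: [0.4288, -0.2074, 0.029]
ee_rot: [[-0.0, -0.314, 0.95], [-0.0, 0.95, 0.314], [-1.0, -0.0, -0.0]]
wrist_force: [0.1, 0.9, 1.0]
gripper_width: 0.389
```

>>> play_rows --commands '[{"fingers": -1,"tx": 0,"ty": 0,"tz": 0,"ax": 0,"ay": 0,"az": 0},{"fingers": -1,"tx": 0,"ty": 0,"tz": 0,"ax": 0,"ay": 0,"az": 0},{"fingers": -1,"tx": 0,"ty": 0,"tz": 0,"ax": 0,"ay": 0,"az": 0},{"fingers": -1,"tx": 0,"ty": 0,"tz": 0,"ax": 0,"ay": 0,"az": 0},{"fingers": -1,"tx": 0,"ty": 0,"tz": 0,"ax": 0,"ay": 0,"az": 0}]'

```text
time_s: 5.07
tcp_pos: [0.4288, -0.2074, 0.0291]
ee_rot: [[0.0, -0.314, 0.95], [0.0, 0.95, 0.314], [-1.0, -0.0, 0.0]]
wrist_force: [0.8, -1.1, -0.4]
gripper_width: 0.77
```

>>> play_rows --commands '[{"fingers": -1,"tx": 0,"ty": 0,"tz": 0,"ax": 0,"ay": 0,"az": 0},{"fingers": -1,"tx": 0,"ty": 0,"tz": 0,"ax": 0,"ay": 0,"az": 0},{"fingers": -1,"tx": 0,"ty": 0,"tz": 0,"ax": 0,"ay": 0,"az": 0},{"fingers": -1,"tx": 0,"ty": 0,"tz": 0,"ax": 0,"ay": 0,"az": 0}]'

```text
time_s: 5.4
tcp_pos: [0.4288, -0.2074, 0.0291]
ee_rot: [[-0.0, -0.314, 0.95], [0.0, 0.95, 0.314], [-1.0, 0.0, -0.0]]
wrist_force: [0.5, -0.5, 0.6]
gripper_width: 0.98
```

>>> play_rows --commands '[{"fingers": -1,"tx": 0.008,"ty": 0,"tz": 0,"ax": 0,"ay": 0,"az": 0},{"fingers": -1,"tx": 0.008,"ty": 0,"tz": 0,"ax": 0,"ay": 0,"az": 0}]'

```text
time_s: 5.57
tcp_pos: [0.4281, -0.2072, 0.0221]
ee_rot: [[-0.002, -0.313, 0.95], [0.0, 0.95, 0.313], [-1.0, 0.001, -0.001]]
wrist_force: [-0.9, -1.1, -0.2]
gripper_width: 0.999
```

Run:
```python
from h import *
s=r.sense();p=viewer.capture("scene")
print(s["tcp_pos"],s["gripper_width"],s["wrist_force"])
u0,v0,k=170,130,8
im=cv2.resize(p["image"][v0:v0+75,u0:u0+100,::-1],None,fx=k,fy=k,interpolation=cv2.INTER_CUBIC)
R=np.array(s["ee_rot"]);T=np.array(s["tcp_pos"])
def pt(X): return tuple(int(a) for a in (proj(p,np.array([X]))[0]+.5-[u0,v0])*k)
for w in(-.0435,.0435): cv2.line(im,pt(T-.05*R[:,0]+w*R[:,1]),pt(T+.019*R[:,0]+w*R[:,1]),(0,255,255),1)
cv2.line(im,pt(T-.0435*R[:,1]),pt(T+.0435*R[:,1]),(255,255,0),1)
cv2.imwrite("pics/s4.png",im)
```

```text
[ 0.42808847 -0.20719572  0.02214196] 0.9990078641877033 [-0.87268297 -1.13360959 -0.16487221]
```

View pics/s4.png

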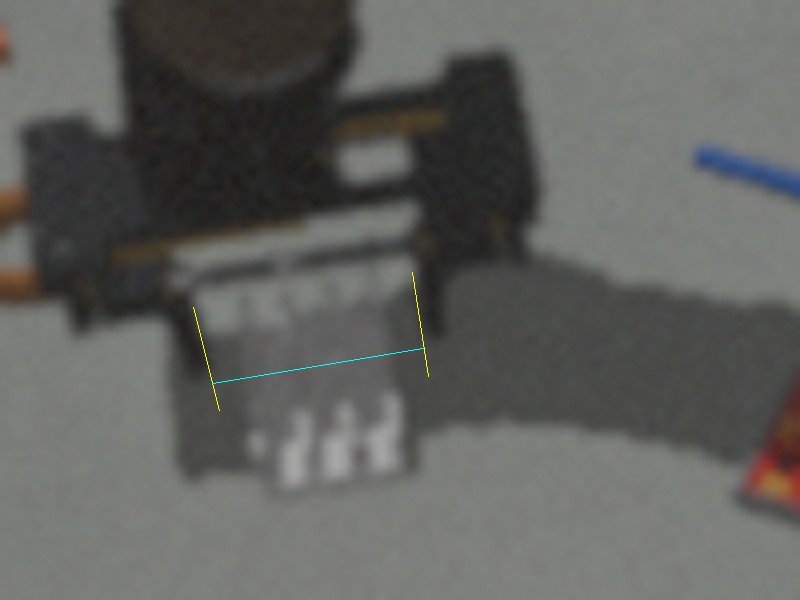

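The fingers still appear about 35 mm higher than reported, left tip (195,365) against an expected (219,410). Probing further down.

>>> play_rows --commands '[{"fingers": -1,"tx": 0.008,"ty": 0,"tz": 0,"ax": 0,"ay": 0,"az": 0},{"fingers": -1,"tx": 0.008,"ty": 0,"tz": 0,"ax": 0,"ay": 0,"az": 0}]'

```text
time_s: 5.78
tcp_pos: [0.4281, -0.2072, 0.0161]
ee_rot: [[-0.002, -0.313, 0.95], [0.0, 0.95, 0.313], [-1.0, 0.001, -0.002]]
wrist_force: [-0.9, -0.4, 0.0]
gripper_width: 0.999
```

>>> play_rows --commands '[{"fingers": -1,"tx": 0.006,"ty": 0,"tz": 0,"ax": 0,"ay": 0,"az": 0},{"fingers": -1,"tx": 0.006,"ty": 0,"tz": 0,"ax": 0,"ay": 0,"az": 0},{"fingers": -1,"tx": 0.006,"ty": 0,"tz": 0,"ax": 0,"ay": 0,"az": 0}]'

```text
time_s: 6.03
tcp_pos: [0.4286, -0.2073, 0.0122]
ee_rot: [[-0.001, -0.314, 0.95], [0.0, 0.95, 0.314], [-1.0, 0.0, -0.001]]
wrist_force: [-0.8, 0.1, 0.1]
gripper_width: 1.003
```

With the stated tips 7 mm below the bench there is still no contact, so the height offset is real. Try the grip here.

>>> play_rows --commands '[{"fingers": -1,"tx": 0.008,"ty": 0,"tz": 0,"ax": 0,"ay": 0,"az": 0},{"fingers": -1,"tx": 0.008,"ty": 0,"tz": 0,"ax": 0,"ay": 0,"az": 0},{"fingers": -1,"tx": 0.008,"ty": 0,"tz": 0,"ax": 0,"ay": 0,"az": 0}]'

```text
time_s: 6.28
tcp_pos: [0.4285, -0.2073, 0.0062]
ee_rot: [[-0.001, -0.314, 0.95], [0.0, 0.95, 0.314], [-1.0, 0.0, -0.001]]
wrist_force: [0.0, -0.1, -0.1]
gripper_width: 1.003
```

>>> play_rows --commands '[{"fingers": 1,"tx": 0,"ty": 0,"tz": 0,"ax": 0,"ay": 0,"az": 0},{"fingers": 1,"tx": 0,"ty": 0,"tz": 0,"ax": 0,"ay": 0,"az": 0},{"fingers": 1,"tx": 0,"ty": 0,"tz": 0,"ax": 0,"ay": 0,"az": 0},{"fingers": 1,"tx": 0,"ty": 0,"tz": 0,"ax": 0,"ay": 0,"az": 0},{"fingers": 1,"tx": 0,"ty": 0,"tz": 0,"ax": 0,"ay": 0,"az": 0}]'

```text
time_s: 6.7
tcp_pos: [0.4289, -0.2074, 0.0067]
ee_rot: [[0.0, -0.314, 0.95], [-0.0, 0.95, 0.314], [-1.0, -0.0, 0.0]]
wrist_force: [0.4, 0.3, 0.3]
gripper_width: 0.709
```

>>> play_rows --commands '[{"fingers": 1,"tx": 0,"ty": 0,"tz": 0,"ax": 0,"ay": 0,"az": 0},{"fingers": 1,"tx": 0,"ty": 0,"tz": 0,"ax": 0,"ay": 0,"az": 0},{"fingers": 1,"tx": 0,"ty": 0,"tz": 0,"ax": 0,"ay": 0,"az": 0}]'

```text
time_s: 6.95
tcp_pos: [0.4289, -0.2074, 0.0066]
ee_rot: [[0.0, -0.314, 0.949], [-0.0, 0.949, 0.314], [-1.0, -0.0, 0.0]]
wrist_force: [0.0, 0.2, 0.2]
gripper_width: 0.661
```

Gripped at 57.5 mm. Planning lift and carry.

```bash
python3 plan.py "[(.4288,-.2073,.13,18.3),(.495,-.08,.13,17.6),(.56,.05,.13,16.9),(.624,.1744,.13,16.2),(.624,.1744,.0376,16.2),(.624,.1744,.0176,16.2)]"
```

```text
at [ 0.4289 -0.2074  0.0066] psi 18.29 tilt 0.01 w 0.661
0 {'tx': np.float64(-0.1645), 'ty': np.float64(0.0002), 'tz': np.float64(-0.0001), 'ax': np.float64(-0.0)} rows 3.0 0.0
1 {'tx': np.float64(-0.0), 'ty': np.float64(0.1334), 'tz': np.float64(0.1371), 'ax': 0.0039} rows 3.4 0.1
2 {'tx': np.float64(-0.0), 'ty': np.float64(0.139), 'tz': np.float64(0.135), 'ax': 0.0039} rows 3.5 0.1
3 {'tx': np.float64(-0.0), 'ty': np.float64(0.1339), 'tz': np.float64(0.1299), 'ax': 0.0039} rows 3.4 0.1
4 {'tx': np.float64(0.1232), 'ty': np.float64(0.0), 'tz': np.float64(0.0), 'ax': -0.0} rows 2.2 0.0
5 {'tx': np.float64(0.0267), 'ty': np.float64(0.0), 'tz': np.float64(0.0), 'ax': -0.0} rows 0.5 0.0
```

Smooth lift, then carry at about 30 mm per row.

>>> play_rows --commands '[{"fingers": 1,"tx": -0.02,"ty": 0,"tz": 0,"ax": 0,"ay": 0,"az": 0},{"fingers": 1,"tx": -0.05,"ty": 0,"tz": 0,"ax": 0,"ay": 0,"az": 0},{"fingers": 1,"tx": -0.09,"ty": 0,"tz": 0,"ax": 0,"ay": 0,"az": 0},{"fingers": 1,"tx": -0.13,"ty": 0,"tz": 0,"ax": 0,"ay": 0,"az": 0},{"fingers": 1,"tx": -0.1645,"ty": 0,"tz": 0,"ax": 0,"ay": 0,"az": 0}]'

```text
time_s: 7.37
tcp_pos: [0.4284, -0.2073, 0.1313]
ee_rot: [[-0.0, -0.314, 0.95], [0.0, 0.95, 0.314], [-1.0, 0.0, -0.0]]
wrist_force: [-0.2, 0.5, -2.9]
gripper_width: 0.657
```

>>> play_rows --commands '[{"fingers": 1,"tx": 0,"ty": 0.02,"tz": 0.02,"ax": 0.0039,"ay": 0,"az": 0},{"fingers": 1,"tx": 0,"ty": 0.046,"tz": 0.048,"ax": 0.0039,"ay": 0,"az": 0},{"fingers": 1,"tx": 0,"ty": 0.075,"tz": 0.077,"ax": 0.0039,"ay": 0,"az": 0},{"fingers": 1,"tx": 0,"ty": 0.104,"tz": 0.107,"ax": 0.0039,"ay": 0,"az": 0},{"fingers": 1,"tx": 0,"ty": 0.1334,"tz": 0.1371,"ax": 0.0039,"ay": 0,"az": 0}]'

```text
time_s: 7.78
tcp_pos: [0.4947, -0.0789, 0.1295]
ee_rot: [[-0.001, -0.301, 0.954], [0.0, 0.954, 0.301], [-1.0, 0.001, -0.001]]
wrist_force: [0.7, -0.7, -2.1]
gripper_width: 0.663
```

>>> play_rows --commands '[{"fingers": 1,"tx": 0,"ty": 0.028,"tz": 0.027,"ax": 0.0039,"ay": 0,"az": 0},{"fingers": 1,"tx": 0,"ty": 0.056,"tz": 0.054,"ax": 0.0039,"ay": 0,"az": 0},{"fingers": 1,"tx": 0,"ty": 0.083,"tz": 0.081,"ax": 0.0039,"ay": 0,"az": 0},{"fingers": 1,"tx": 0,"ty": 0.111,"tz": 0.108,"ax": 0.0039,"ay": 0,"az": 0},{"fingers": 1,"tx": 0,"ty": 0.139,"tz": 0.135,"ax": 0.0039,"ay": 0,"az": 0}]'

```text
time_s: 8.2
tcp_pos: [0.5597, 0.0511, 0.1291]
ee_rot: [[-0.002, -0.29, 0.957], [-0.0, 0.957, 0.29], [-1.0, 0.0, -0.002]]
wrist_force: [0.1, -0.3, -2.0]
gripper_width: 0.66
```

>>> play_rows --commands '[{"fingers": 1,"tx": 0,"ty": 0.035,"tz": 0.034,"ax": 0.0039,"ay": 0,"az": 0},{"fingers": 1,"tx": 0,"ty": 0.07,"tz": 0.068,"ax": 0.0039,"ay": 0,"az": 0},{"fingers": 1,"tx": 0,"ty": 0.105,"tz": 0.102,"ax": 0.0039,"ay": 0,"az": 0},{"fingers": 1,"tx": 0,"ty": 0.127,"tz": 0.123,"ax": 0.0039,"ay": 0,"az": 0},{"fingers": 1,"tx": 0,"ty": 0.1339,"tz": 0.1299,"ax": 0.0039,"ay": 0,"az": 0}]'

```text
time_s: 8.62
tcp_pos: [0.625, 0.1776, 0.1284]
ee_rot: [[-0.001, -0.281, 0.96], [0.0, 0.96, 0.281], [-1.0, 0.0, -0.001]]
wrist_force: [0.2, 0.0, -2.8]
gripper_width: 0.659
```

>>> play_rows --commands '[{"fingers": 1,"tx": 0,"ty": 0,"tz": 0,"ax": 0,"ay": 0,"az": 0},{"fingers": 1,"tx": 0.02,"ty": 0,"tz": 0,"ax": 0,"ay": 0,"az": 0},{"fingers": 1,"tx": 0.05,"ty": 0,"tz": 0,"ax": 0,"ay": 0,"az": 0},{"fingers": 1,"tx": 0.07,"ty": 0,"tz": 0,"ax": 0,"ay": 0,"az": 0},{"fingers": 1,"tx": 0.07,"ty": 0,"tz": 0,"ax": 0,"ay": 0,"az": 0}]'

```text
time_s: 9.03
tcp_pos: [0.6203, 0.1715, 0.0731]
ee_rot: [[-0.009, -0.276, 0.961], [-0.003, 0.961, 0.276], [-1.0, -0.001, -0.01]]
wrist_force: [0.6, -0.2, -2.8]
gripper_width: 0.659
```

Run:
```python
from plan import *
plan([(.624,.1744,.0376,16.2)])
from h import *
s=r.sense();p=viewer.capture("scene"); t=viewer.capture("top")
z=.0775-.0066   # sink underside height
print([(n,np.round(d["uv"]),round(d["score"],2)) for n,q in(("s",p),("t",t)) for d in spotter.find_in("heat_sink",q)])
T=np.array(s["tcp_pos"]);q0=T[:2]
for q in(p,t):
  uv=proj(q,np.array([[*q0,z+.015]]))[0]; m=mask("heat_sink",q,uv,25)
  if m is not None:
    k,f=fit("heat_sink",[(q,m)],q0,T[2]-.0066); print(np.round(k[:2]-q0,4),round(np.degrees(k[2])%180,1),round(f,3))
u0,v0,k=270,165,8
im=cv2.resize(p["image"][v0:v0+75,u0:u0+100,::-1],None,fx=k,fy=k,interpolation=cv2.INTER_CUBIC)
def pt(X): return tuple(int(a) for a in (proj(p,np.array([X]))[0]+.5-[u0,v0])*k)
a=np.radians(16.2)
for zz in(0,.03):
  X=place(box(.086,.058,zz,zz),(*q0,a),T[2]-.0066)[[0,2,6,4]]
  cv2.polylines(im,[np.array([pt(b) for b in X])],True,(255,0,255),1)
cv2.imwrite("pics/s5.png",im)
```

```text
at [0.6203 0.1715 0.0731] psi 16.04 tilt 0.57 w 0.659
0 {'tx': np.float64(0.0474), 'ty': np.float64(0.0023), 'tz': np.float64(0.0058), 'ax': np.float64(-0.0009)} rows 0.9 0.0
[('s', array([330., 234.]), 0.64), ('t', array([196., 159.]), 0.77)]
[-0.0329 -0.0156] 39.5 1.144
```

View pics/s5.png

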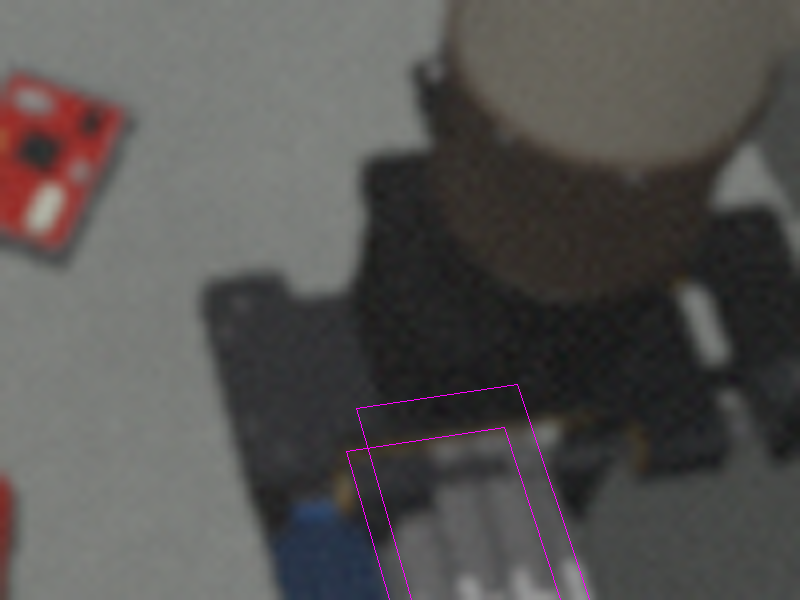

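The sink hangs level in the grip over the blue nest (fins at (480,540), blue at (320,560)). Lower it slowly to 10 mm above pick height and check the force.

>>> play_rows --commands '[{"fingers": 1,"tx": 0.02,"ty": 0,"tz": 0,"ax": 0,"ay": 0,"az": 0},{"fingers": 1,"tx": 0.04,"ty": 0,"tz": 0,"ax": 0,"ay": 0,"az": 0},{"fingers": 1,"tx": 0.06,"ty": 0,"tz": 0,"ax": 0,"ay": 0,"az": 0},{"fingers": 1,"tx": 0.07,"ty": 0,"tz": 0,"ax": 0,"ay": 0,"az": 0},{"fingers": 1,"tx": 0.07,"ty": 0,"tz": 0,"ax": 0,"ay": 0,"az": 0}]'

```text
time_s: 9.75
tcp_pos: [0.6232, 0.1737, 0.0236]
ee_rot: [[-0.003, -0.278, 0.96], [-0.001, 0.96, 0.278], [-1.0, -0.0, -0.003]]
wrist_force: [-0.4, 0.2, -1.8]
gripper_width: 0.657
```

>>> play_rows --commands '[{"fingers": 1,"tx": 0.003,"ty": 0,"tz": 0,"ax": 0,"ay": 0,"az": 0},{"fingers": 1,"tx": 0.006,"ty": 0,"tz": 0,"ax": 0,"ay": 0,"az": 0},{"fingers": 1,"tx": 0.009,"ty": 0,"tz": 0,"ax": 0,"ay": 0,"az": 0},{"fingers": 1,"tx": 0.0105,"ty": 0,"tz": 0,"ax": 0,"ay": 0,"az": 0},{"fingers": 1,"tx": 0.0105,"ty": 0,"tz": 0,"ax": 0,"ay": 0,"az": 0}]'

```text
time_s: 10.17
tcp_pos: [0.6242, 0.1743, 0.0172]
ee_rot: [[0.0, -0.279, 0.96], [0.0, 0.96, 0.279], [-1.0, 0.0, 0.0]]
wrist_force: [-0.3, 0.6, -2.2]
gripper_width: 0.661
```

>>> play_rows --commands '[{"fingers": 1,"tx": 0,"ty": 0,"tz": 0,"ax": 0,"ay": 0,"az": 0},{"fingers": 1,"tx": 0,"ty": 0,"tz": 0,"ax": 0,"ay": 0,"az": 0}]'

```text
time_s: 10.33
tcp_pos: [0.6243, 0.1743, 0.0173]
ee_rot: [[0.0, -0.279, 0.96], [0.0, 0.96, 0.279], [-1.0, 0.0, 0.001]]
wrist_force: [-0.4, 0.7, -2.4]
gripper_width: 0.659
```

>>> play_rows --commands '[{"fingers": 1,"tx": 0.001,"ty": 0,"tz": 0,"ax": 0,"ay": 0,"az": 0},{"fingers": 1,"tx": 0.001,"ty": 0,"tz": 0,"ax": 0,"ay": 0,"az": 0},{"fingers": 1,"tx": 0.001,"ty": 0,"tz": 0,"ax": 0,"ay": 0,"az": 0}]'

```text
time_s: 10.58
tcp_pos: [0.6244, 0.1743, 0.0167]
ee_rot: [[0.001, -0.279, 0.96], [0.0, 0.96, 0.279], [-1.0, 0.0, 0.001]]
wrist_force: [-0.5, -0.4, 0.0]
gripper_width: 0.656
```

>>> play_rows --commands '[{"fingers": -1,"tx": 0,"ty": 0,"tz": 0,"ax": 0,"ay": 0,"az": 0},{"fingers": -1,"tx": 0,"ty": 0,"tz": 0,"ax": 0,"ay": 0,"az": 0},{"fingers": -1,"tx": 0,"ty": 0,"tz": 0,"ax": 0,"ay": 0,"az": 0},{"fingers": -1,"tx": 0,"ty": 0,"tz": 0,"ax": 0,"ay": 0,"az": 0},{"fingers": -1,"tx": 0,"ty": 0,"tz": 0,"ax": 0,"ay": 0,"az": 0}]'

```text
time_s: 11.0
tcp_pos: [0.6242, 0.1743, 0.0164]
ee_rot: [[0.0, -0.279, 0.96], [0.0, 0.96, 0.279], [-1.0, 0.0, 0.0]]
wrist_force: [-0.4, -0.1, -0.4]
gripper_width: 0.944
```

>>> play_rows --commands '[{"fingers": -1,"tx": -0.01,"ty": 0,"tz": 0,"ax": 0,"ay": 0,"az": 0},{"fingers": -1,"tx": -0.04,"ty": 0,"tz": 0,"ax": 0,"ay": 0,"az": 0},{"fingers": -1,"tx": -0.09,"ty": 0,"tz": 0,"ax": 0,"ay": 0,"az": 0},{"fingers": -1,"tx": -0.14,"ty": 0,"tz": 0,"ax": 0,"ay": 0,"az": 0},{"fingers": -1,"tx": -0.18,"ty": 0,"tz": 0,"ax": 0,"ay": 0,"az": 0}]'

```text
time_s: 11.42
tcp_pos: [0.6249, 0.1743, 0.155]
ee_rot: [[0.003, -0.279, 0.96], [0.001, 0.96, 0.279], [-1.0, -0.0, 0.003]]
wrist_force: [1.4, -0.2, 0.7]
gripper_width: 0.997
```

```bash
python3 plan.py "[(.52,.182,.15,17),(.4115,.1972,.15,17.9)]"
```

```text
at [0.6249 0.1743 0.155 ] psi 16.21 tilt 0.18 w 0.997
0 {'tx': np.float64(0.0066), 'ty': np.float64(0.0489), 'tz': np.float64(-0.1315), 'ax': np.float64(-0.0044)} rows 2.5 0.1
1 {'tx': np.float64(-0.0), 'ty': np.float64(0.0617), 'tz': np.float64(-0.1324), 'ax': -0.005} rows 2.6 0.1
```

Sink set down with wrist load at zero. Moving over the spreader, then checking the sink from there.

>>> play_rows --commands '[{"fingers": -1,"tx": 0,"ty": 0.015,"tz": -0.04,"ax": -0.0044,"ay": 0,"az": 0},{"fingers": -1,"tx": 0,"ty": 0.03,"tz": -0.08,"ax": -0.0044,"ay": 0,"az": 0},{"fingers": -1,"tx": 0,"ty": 0.0489,"tz": -0.1303,"ax": -0.0044,"ay": 0,"az": 0},{"fingers": -1,"tx": 0,"ty": 0.0489,"tz": -0.1303,"ax": -0.0044,"ay": 0,"az": 0}]'

```text
time_s: 11.75
tcp_pos: [0.5126, 0.1803, 0.1509]
ee_rot: [[-0.006, -0.293, 0.956], [-0.002, 0.956, 0.293], [-1.0, 0.0, -0.007]]
wrist_force: [-0.2, -1.5, -0.2]
gripper_width: 0.999
```

>>> play_rows --commands '[{"fingers": -1,"tx": 0,"ty": 0.025,"tz": -0.05,"ax": -0.005,"ay": 0,"az": 0},{"fingers": -1,"tx": 0,"ty": 0.045,"tz": -0.1,"ax": -0.005,"ay": 0,"az": 0},{"fingers": -1,"tx": 0,"ty": 0.0617,"tz": -0.1324,"ax": -0.005,"ay": 0,"az": 0},{"fingers": -1,"tx": 0,"ty": 0.0617,"tz": -0.1324,"ax": -0.005,"ay": 0,"az": 0},{"fingers": -1,"tx": 0,"ty": 0.0617,"tz": -0.1324,"ax": -0.005,"ay": 0,"az": 0}]'

```text
time_s: 12.17
tcp_pos: [0.4109, 0.1979, 0.1525]
ee_rot: [[0.002, -0.309, 0.951], [0.001, 0.951, 0.309], [-1.0, 0.001, 0.002]]
wrist_force: [1.4, 0.4, 0.3]
gripper_width: 0.998
```

```bash
cat > chk.py <<'E'
import sys
from h import *
# usage: chk.py out name z x y yawdeg ...  : fit named thing near nest in both cameras and draw
out,name,z,x,y,a=sys.argv[1],sys.argv[2],*map(float,sys.argv[3:7])
from plan import plan; plan([])
rows=[]
for n in("scene","top"):
    p=viewer.capture(n); uv=proj(p,np.array([[x,y,z+.015]]))[0]; m=mask(name,p,uv,10); q=None
    if m is not None:
        q,f=fit(name,[(p,m)],(x,y),z); print(n,name,np.round(q[:2],4),round(np.degrees(q[2])%180,1),round(f,3))
    b=mask("blue_nest",p,proj(p,np.array([[.624,.1744,.005]]))[0],12)
    if b is not None and name=="heat_sink":
        k,f=fit("blue_nest",[(p,b)],(.624,.1744),0); print(n,"nest",np.round(k[:2],4),round(np.degrees(k[2])%180,1),round(f,3))
    u0,v0=(int(c) for c in uv-[28,42]); im=cv2.resize(p["image"][v0:v0+84,u0:u0+56,::-1],None,fx=7,fy=7,interpolation=cv2.INTER_CUBIC)
    if q is None: q=(x,y,np.radians(a))
    for X in M[name]:
        h=cv2.convexHull(((proj(p,place(X,q,z))+.5-[u0,v0])*7).astype(np.float32)); cv2.polylines(im,[h.astype(int)],True,(255,0,255),1)
    rows.append(im)
cv2.imwrite(out,np.hstack(rows))
E
python3 chk.py pics/c1.png heat_sink .01 .6243 .1743 16.2
```

```text
at [0.4109 0.1979 0.1525] psi 18.02 tilt 0.12 w 0.998
scene heat_sink [0.6283 0.1782] 17.1 0.052
scene nest [0.6242 0.1768] 16.3 0.66
top heat_sink [0.6248 0.1737] 15.8 0.04
top nest [0.6242 0.173 ] 15.9 0.418
```

View pics/c1.png

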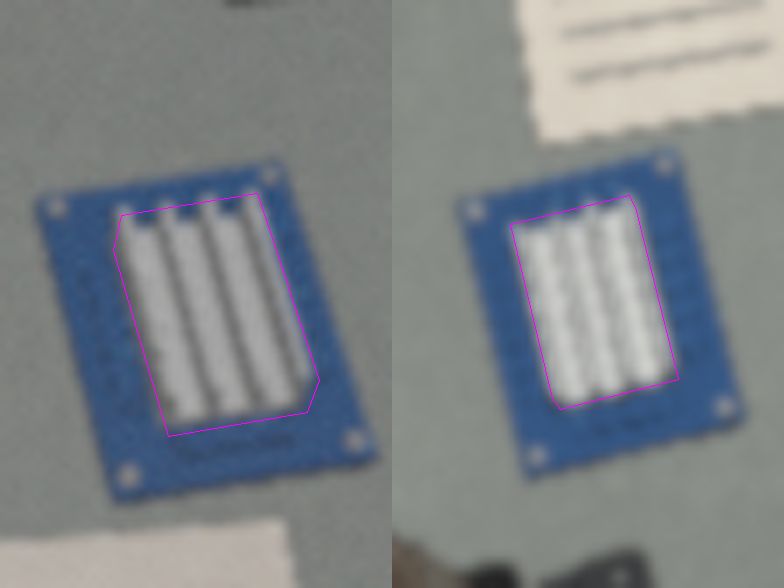

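The sink sits square between the rails, ends and sides clear. Both fits are within 1–4 mm of the TCP at release, and the top camera agrees best. Now down over the spreader, feeling for the bench to learn the true fingertip height.

>>> play_rows --commands '[{"fingers": -1,"tx": 0.03,"ty": -0.0015,"tz": 0,"ax": 0,"ay": 0,"az": 0},{"fingers": -1,"tx": 0.08,"ty": -0.0015,"tz": 0,"ax": 0,"ay": 0,"az": 0},{"fingers": -1,"tx": 0.13,"ty": -0.0015,"tz": 0,"ax": 0,"ay": 0,"az": 0},{"fingers": -1,"tx": 0.17,"ty": -0.0015,"tz": 0,"ax": 0,"ay": 0,"az": 0},{"fingers": -1,"tx": 0.1885,"ty": -0.0015,"tz": 0,"ax": 0,"ay": 0,"az": 0}]'

```text
time_s: 12.88
tcp_pos: [0.4105, 0.1944, 0.0062]
ee_rot: [[-0.005, -0.305, 0.952], [-0.005, 0.952, 0.305], [-1.0, -0.003, -0.006]]
wrist_force: [0.0, -0.3, 0.5]
gripper_width: 1.0
```

>>> play_rows --commands '[{"fingers": -1,"tx": 0,"ty": 0,"tz": 0,"ax": 0,"ay": 0,"az": 0},{"fingers": -1,"tx": 0.005,"ty": 0,"tz": 0,"ax": 0,"ay": 0,"az": 0},{"fingers": -1,"tx": 0.01,"ty": 0,"tz": 0,"ax": 0,"ay": 0,"az": 0},{"fingers": -1,"tx": 0.013,"ty": 0,"tz": 0,"ax": 0,"ay": 0,"az": 0},{"fingers": -1,"tx": 0.013,"ty": 0,"tz": 0,"ax": 0,"ay": 0,"az": 0}]'

```text
time_s: 13.3
tcp_pos: [0.4124, 0.1968, 0.0007]
ee_rot: [[0.001, -0.307, 0.952], [0.001, 0.952, 0.307], [-1.0, 0.001, 0.001]]
wrist_force: [0.8, 0.1, 0.1]
gripper_width: 1.0
```

>>> play_rows --commands '[{"fingers": -1,"tx": 0.003,"ty": 0,"tz": 0,"ax": 0,"ay": 0,"az": 0},{"fingers": -1,"tx": 0.003,"ty": 0,"tz": 0,"ax": 0,"ay": 0,"az": 0}]'

```text
time_s: 13.47
tcp_pos: [0.4121, 0.1966, -0.0017]
ee_rot: [[0.001, -0.307, 0.952], [0.001, 0.952, 0.307], [-1.0, 0.001, 0.001]]
wrist_force: [-0.5, 0.1, -0.3]
gripper_width: 1.004
```

>>> play_rows --commands '[{"fingers": -1,"tx": 0.003,"ty": 0,"tz": 0,"ax": 0,"ay": 0,"az": 0},{"fingers": -1,"tx": 0.003,"ty": 0,"tz": 0,"ax": 0,"ay": 0,"az": 0}]'

```text
time_s: 13.63
tcp_pos: [0.4119, 0.1965, -0.0043]
ee_rot: [[0.0, -0.307, 0.952], [0.0, 0.952, 0.307], [-1.0, 0.0, 0.0]]
wrist_force: [-0.1, -0.4, 0.8]
gripper_width: 0.999
```

>>> play_rows --commands '[{"fingers": -1,"tx": 0.003,"ty": 0,"tz": 0,"ax": 0,"ay": 0,"az": 0},{"fingers": -1,"tx": 0.003,"ty": 0,"tz": 0,"ax": 0,"ay": 0,"az": 0}]'

```text
time_s: 13.8
tcp_pos: [0.4118, 0.1963, -0.0068]
ee_rot: [[-0.0, -0.307, 0.952], [-0.0, 0.952, 0.307], [-1.0, -0.0, -0.0]]
wrist_force: [-0.3, -0.2, 0.3]
gripper_width: 1.0
```

No contact yet, so the offset is above 26 mm. For this piece I want the tips only just past the plate, so raise 6 mm and close.

>>> play_rows --commands '[{"fingers": -1,"tx": -0.008,"ty": 0,"tz": 0,"ax": 0,"ay": 0,"az": 0},{"fingers": -1,"tx": -0.008,"ty": 0,"tz": 0,"ax": 0,"ay": 0,"az": 0},{"fingers": -1,"tx": -0.008,"ty": 0,"tz": 0,"ax": 0,"ay": 0,"az": 0}]'

```text
time_s: 14.05
tcp_pos: [0.4123, 0.1968, -0.0001]
ee_rot: [[0.001, -0.307, 0.952], [0.001, 0.952, 0.307], [-1.0, 0.001, 0.001]]
wrist_force: [0.4, 0.5, 0.2]
gripper_width: 1.002
```

>>> play_rows --commands '[{"fingers": 1,"tx": 0,"ty": 0,"tz": 0,"ax": 0,"ay": 0,"az": 0},{"fingers": 1,"tx": 0,"ty": 0,"tz": 0,"ax": 0,"ay": 0,"az": 0},{"fingers": 1,"tx": 0,"ty": 0,"tz": 0,"ax": 0,"ay": 0,"az": 0},{"fingers": 1,"tx": 0,"ty": 0,"tz": 0,"ax": 0,"ay": 0,"az": 0},{"fingers": 1,"tx": 0,"ty": 0,"tz": 0,"ax": 0,"ay": 0,"az": 0}]'

```text
time_s: 14.47
tcp_pos: [0.4119, 0.1964, -0.0006]
ee_rot: [[-0.0, -0.307, 0.952], [-0.0, 0.952, 0.307], [-1.0, -0.0, -0.0]]
wrist_force: [-0.4, 1.4, 0.6]
gripper_width: 0.708
```

>>> play_rows --commands '[{"fingers": 1,"tx": 0,"ty": 0,"tz": 0,"ax": 0,"ay": 0,"az": 0},{"fingers": 1,"tx": 0,"ty": 0,"tz": 0,"ax": 0,"ay": 0,"az": 0},{"fingers": 1,"tx": 0,"ty": 0,"tz": 0,"ax": 0,"ay": 0,"az": 0}]'

```text
time_s: 14.72
tcp_pos: [0.4119, 0.1964, -0.0006]
ee_rot: [[-0.0, -0.307, 0.952], [-0.0, 0.952, 0.307], [-1.0, -0.0, -0.0]]
wrist_force: [-0.1, -0.0, -0.6]
gripper_width: 0.71
```

```bash
python3 plan.py "[(.412,.1961,.12,17.9),(.5181,.1852,.12,17),(.6242,.1743,.12,16.2),(.6242,.1743,.05,16.2),(.6242,.1743,.0195,16.2)]"
```

```text
at [ 0.4119  0.1964 -0.0006] psi 17.87 tilt 0.01 w 0.71
0 {'tx': np.float64(-0.1608), 'ty': np.float64(-0.0004), 'tz': np.float64(0.0), 'ax': np.float64(-0.0001)} rows 2.9 0.0
1 {'tx': np.float64(-0.0), 'ty': np.float64(-0.0573), 'tz': np.float64(0.1302), 'ax': 0.005} rows 2.6 0.1
2 {'tx': np.float64(-0.0), 'ty': np.float64(-0.0553), 'tz': np.float64(0.131), 'ax': 0.0044} rows 2.6 0.1
3 {'tx': np.float64(0.0933), 'ty': np.float64(0.0), 'tz': np.float64(0.0), 'ax': -0.0} rows 1.7 0.0
4 {'tx': np.float64(0.0407), 'ty': np.float64(0.0), 'tz': np.float64(0.0), 'ax': -0.0} rows 0.7 0.0
```

Gripped at 61.8 mm. Lift and carry over the sink to hover.

>>> play_rows --commands '[{"fingers": 1,"tx": -0.02,"ty": -0.0004,"tz": 0,"ax": 0,"ay": 0,"az": 0},{"fingers": 1,"tx": -0.05,"ty": -0.0004,"tz": 0,"ax": 0,"ay": 0,"az": 0},{"fingers": 1,"tx": -0.09,"ty": -0.0004,"tz": 0,"ax": 0,"ay": 0,"az": 0},{"fingers": 1,"tx": -0.13,"ty": -0.0004,"tz": 0,"ax": 0,"ay": 0,"az": 0},{"fingers": 1,"tx": -0.1608,"ty": -0.0004,"tz": 0,"ax": 0,"ay": 0,"az": 0}]'

```text
time_s: 15.13
tcp_pos: [0.4121, 0.1962, 0.1218]
ee_rot: [[0.001, -0.307, 0.952], [0.001, 0.952, 0.307], [-1.0, 0.001, 0.001]]
wrist_force: [1.1, 0.3, -2.7]
gripper_width: 0.711
```

>>> play_rows --commands '[{"fingers": 1,"tx": 0,"ty": -0.008,"tz": 0.02,"ax": 0.005,"ay": 0,"az": 0},{"fingers": 1,"tx": 0,"ty": -0.02,"tz": 0.05,"ax": 0.005,"ay": 0,"az": 0},{"fingers": 1,"tx": 0,"ty": -0.035,"tz": 0.08,"ax": 0.005,"ay": 0,"az": 0},{"fingers": 1,"tx": 0,"ty": -0.047,"tz": 0.107,"ax": 0.005,"ay": 0,"az": 0},{"fingers": 1,"tx": 0,"ty": -0.0573,"tz": 0.1302,"ax": 0.005,"ay": 0,"az": 0}]'

```text
time_s: 15.55
tcp_pos: [0.519, 0.1848, 0.1194]
ee_rot: [[-0.001, -0.291, 0.957], [-0.0, 0.957, 0.291], [-1.0, 0.0, -0.001]]
wrist_force: [0.2, -0.0, -1.3]
gripper_width: 0.71
```

>>> play_rows --commands '[{"fingers": 1,"tx": 0,"ty": -0.013,"tz": 0.03,"ax": 0.0044,"ay": 0,"az": 0},{"fingers": 1,"tx": 0,"ty": -0.026,"tz": 0.06,"ax": 0.0044,"ay": 0,"az": 0},{"fingers": 1,"tx": 0,"ty": -0.039,"tz": 0.09,"ax": 0.0044,"ay": 0,"az": 0},{"fingers": 1,"tx": 0,"ty": -0.05,"tz": 0.118,"ax": 0.0044,"ay": 0,"az": 0},{"fingers": 1,"tx": 0,"ty": -0.0553,"tz": 0.131,"ax": 0.0044,"ay": 0,"az": 0}]'

```text
time_s: 15.97
tcp_pos: [0.6261, 0.1737, 0.1186]
ee_rot: [[-0.001, -0.277, 0.961], [-0.0, 0.961, 0.277], [-1.0, -0.0, -0.001]]
wrist_force: [0.8, -0.6, -2.9]
gripper_width: 0.709
```

>>> play_rows --commands '[{"fingers": 1,"tx": 0.02,"ty": 0,"tz": 0,"ax": 0,"ay": 0,"az": 0},{"fingers": 1,"tx": 0.05,"ty": 0,"tz": 0,"ax": 0,"ay": 0,"az": 0},{"fingers": 1,"tx": 0.08,"ty": 0,"tz": 0,"ax": 0,"ay": 0,"az": 0},{"fingers": 1,"tx": 0.0933,"ty": 0,"tz": 0,"ax": 0,"ay": 0,"az": 0},{"fingers": 1,"tx": 0.0933,"ty": 0,"tz": 0,"ax": 0,"ay": 0,"az": 0}]'

```text
time_s: 16.38
tcp_pos: [0.6216, 0.1731, 0.0462]
ee_rot: [[-0.007, -0.278, 0.961], [-0.003, 0.961, 0.278], [-1.0, -0.001, -0.008]]
wrist_force: [0.1, 0.7, -2.4]
gripper_width: 0.71
```

>>> play_rows --commands '[{"fingers": 1,"tx": 0,"ty": 0,"tz": 0,"ax": 0,"ay": 0,"az": 0},{"fingers": 1,"tx": 0,"ty": 0,"tz": 0,"ax": 0,"ay": 0,"az": 0},{"fingers": 1,"tx": 0,"ty": 0,"tz": 0,"ax": 0,"ay": 0,"az": 0},{"fingers": 1,"tx": 0,"ty": 0,"tz": 0,"ax": 0,"ay": 0,"az": 0}]'

```text
time_s: 16.72
tcp_pos: [0.625, 0.1747, 0.0516]
ee_rot: [[0.002, -0.279, 0.96], [0.001, 0.96, 0.279], [-1.0, 0.001, 0.003]]
wrist_force: [0.2, -1.4, -2.3]
gripper_width: 0.712
```

```bash
python3 chk.py pics/c2.png finned_spreader .0506 .6242 .1743 16.2
```

```text
at [0.625  0.1747 0.0516] psi 16.19 tilt 0.16 w 0.712
scene finned_spreader [0.6294 0.1865] 168.5 0.494
top finned_spreader [0.5905 0.1587] 126.4 2.02
```

View pics/c2.png

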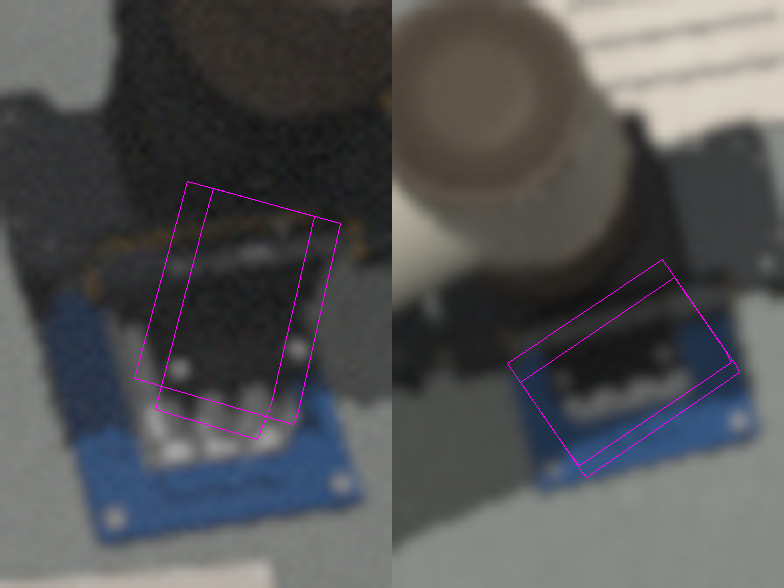

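The overlay fit is spoiled by the dark gripper, but the picture itself shows the spreader square over the sink's fins. A quick check of the end edge against the nominal pose:

Run:
```python
from h import *
t=viewer.capture("top");p=viewer.capture("scene")
for n,c,sgn in(("top",t,-1),("scene",p,1)):
  uv=proj(c,np.array([[.6242,.1743,.0656]]))[0]; u0,v0=(int(k) for k in uv-[28,42])
  off=392 if n=="top" else 0
  X=place(np.array([[sgn*.043,-.031,.032],[sgn*.043,.031,.032]]),(.6242,.1743,np.radians(16.2)),.0506)
  Y=place(np.array([[sgn*.043,-.029,.03],[sgn*.043,.029,.03]]),(.6242,.1743,np.radians(16.2)),.01)
  print(n,"spreader end",((proj(c,X)+.5-[u0,v0])*7+[off,0]).astype(int).tolist(),"sink end",((proj(c,Y)+.5-[u0,v0])*7+[off,0]).astype(int).tolist())
print(r.sense()["tcp_pos"])
```

```text
top spreader end [[679, 364], [548, 398]] sink end [[684, 383], [565, 413]]
scene spreader end [[161, 388], [318, 364]] sink end [[152, 435], [294, 413]]
[0.62423573 0.17421798 0.05013848]
```

Seen and expected end edges agree within about 2 mm. Inserting slowly with force checks.

>>> play_rows --commands '[{"fingers": 1,"tx": 0.003,"ty": 0,"tz": 0,"ax": 0,"ay": 0,"az": 0},{"fingers": 1,"tx": 0.007,"ty": 0,"tz": 0,"ax": 0,"ay": 0,"az": 0},{"fingers": 1,"tx": 0.011,"ty": 0,"tz": 0,"ax": 0,"ay": 0,"az": 0},{"fingers": 1,"tx": 0.015,"ty": 0,"tz": 0,"ax": 0,"ay": 0,"az": 0},{"fingers": 1,"tx": 0.018,"ty": 0,"tz": 0,"ax": 0,"ay": 0,"az": 0}]'

```text
time_s: 17.53
tcp_pos: [0.6239, 0.1741, 0.0358]
ee_rot: [[-0.001, -0.279, 0.96], [-0.0, 0.96, 0.279], [-1.0, -0.0, -0.001]]
wrist_force: [0.2, 0.4, -2.4]
gripper_width: 0.708
```

>>> play_rows --commands '[{"fingers": 1,"tx": 0.003,"ty": 0,"tz": 0,"ax": 0,"ay": 0,"az": 0},{"fingers": 1,"tx": 0.006,"ty": 0,"tz": 0,"ax": 0,"ay": 0,"az": 0},{"fingers": 1,"tx": 0.009,"ty": 0,"tz": 0,"ax": 0,"ay": 0,"az": 0},{"fingers": 1,"tx": 0.012,"ty": 0,"tz": 0,"ax": 0,"ay": 0,"az": 0}]'

```text
time_s: 17.87
tcp_pos: [0.6243, 0.1742, 0.0273]
ee_rot: [[0.0, -0.279, 0.96], [0.0, 0.96, 0.279], [-1.0, -0.0, 0.0]]
wrist_force: [1.2, 0.8, -1.8]
gripper_width: 0.708
```

>>> play_rows --commands '[{"fingers": 1,"tx": 0.003,"ty": 0,"tz": 0,"ax": 0,"ay": 0,"az": 0},{"fingers": 1,"tx": 0.006,"ty": 0,"tz": 0,"ax": 0,"ay": 0,"az": 0},{"fingers": 1,"tx": 0.009,"ty": 0,"tz": 0,"ax": 0,"ay": 0,"az": 0},{"fingers": 1,"tx": 0.0095,"ty": 0,"tz": 0,"ax": 0,"ay": 0,"az": 0},{"fingers": 1,"tx": 0.0095,"ty": 0,"tz": 0,"ax": 0,"ay": 0,"az": 0}]'

```text
time_s: 18.28
tcp_pos: [0.6241, 0.1741, 0.0202]
ee_rot: [[-0.0, -0.279, 0.96], [-0.0, 0.96, 0.279], [-1.0, -0.0, -0.0]]
wrist_force: [0.5, 0.5, -2.5]
gripper_width: 0.703
```

Slid in freely. Final millimetre, then release and retreat.

>>> play_rows --commands '[{"fingers": 1,"tx": 0.0014,"ty": 0,"tz": 0,"ax": 0,"ay": 0,"az": 0},{"fingers": 1,"tx": 0.0014,"ty": 0,"tz": 0,"ax": 0,"ay": 0,"az": 0},{"fingers": 1,"tx": 0.0014,"ty": 0,"tz": 0,"ax": 0,"ay": 0,"az": 0}]'

```text
time_s: 18.53
tcp_pos: [0.6243, 0.1742, 0.0195]
ee_rot: [[0.0, -0.279, 0.96], [0.0, 0.96, 0.279], [-1.0, 0.0, 0.0]]
wrist_force: [-0.8, -0.5, -2.1]
gripper_width: 0.709
```

>>> play_rows --commands '[{"fingers": -1,"tx": 0,"ty": 0,"tz": 0,"ax": 0,"ay": 0,"az": 0},{"fingers": -1,"tx": 0,"ty": 0,"tz": 0,"ax": 0,"ay": 0,"az": 0},{"fingers": -1,"tx": 0,"ty": 0,"tz": 0,"ax": 0,"ay": 0,"az": 0},{"fingers": -1,"tx": 0,"ty": 0,"tz": 0,"ax": 0,"ay": 0,"az": 0},{"fingers": -1,"tx": 0,"ty": 0,"tz": 0,"ax": 0,"ay": 0,"az": 0}]'

```text
time_s: 18.95
tcp_pos: [0.6245, 0.1743, 0.0197]
ee_rot: [[0.001, -0.279, 0.96], [0.0, 0.96, 0.279], [-1.0, 0.0, 0.001]]
wrist_force: [-0.0, 0.2, 0.4]
gripper_width: 0.966
```

>>> play_rows --commands '[{"fingers": -1,"tx": -0.01,"ty": 0,"tz": 0,"ax": 0,"ay": 0,"az": 0},{"fingers": -1,"tx": -0.04,"ty": 0,"tz": 0,"ax": 0,"ay": 0,"az": 0},{"fingers": -1,"tx": -0.09,"ty": 0,"tz": 0,"ax": 0,"ay": 0,"az": 0},{"fingers": -1,"tx": -0.14,"ty": 0,"tz": 0,"ax": 0,"ay": 0,"az": 0},{"fingers": -1,"tx": -0.18,"ty": 0,"tz": 0,"ax": 0,"ay": 0,"az": 0}]'

```text
time_s: 19.37
tcp_pos: [0.625, 0.1743, 0.1581]
ee_rot: [[0.003, -0.279, 0.96], [0.001, 0.96, 0.279], [-1.0, -0.0, 0.003]]
wrist_force: [0.7, 0.8, 0.4]
gripper_width: 1.0
```

```bash
python3 plan.py "[(.58,.268,.154,-3),(.5328,.362,.154,-21.5)]"
```

```text
at [0.625  0.1743 0.1581] psi 16.21 tilt 0.19 w 1.0
0 {'tx': np.float64(0.0055), 'ty': np.float64(0.1367), 'tz': np.float64(-0.0228), 'ax': np.float64(0.1067)} rows 2.5 2.7
1 {'tx': np.float64(-0.0), 'ty': np.float64(0.1219), 'tz': np.float64(-0.0694), 'ax': 0.1028} rows 2.5 2.6
```

>>> play_rows --commands '[{"fingers": -1,"tx": 0,"ty": 0.04,"tz": -0.007,"ax": 0.03,"ay": 0,"az": 0},{"fingers": -1,"tx": 0,"ty": 0.085,"tz": -0.015,"ax": 0.068,"ay": 0,"az": 0},{"fingers": -1,"tx": 0,"ty": 0.1367,"tz": -0.0218,"ax": 0.1067,"ay": 0,"az": 0},{"fingers": -1,"tx": 0,"ty": 0.1367,"tz": -0.0218,"ax": 0.1067,"ay": 0,"az": 0}]'

```text
time_s: 19.7
tcp_pos: [0.5781, 0.2731, 0.1555]
ee_rot: [[0.001, 0.052, 0.999], [0.002, 0.999, -0.052], [-1.0, 0.002, 0.001]]
wrist_force: [-0.1, -0.4, 0.3]
gripper_width: 1.003
```

>>> play_rows --commands '[{"fingers": -1,"tx": 0,"ty": 0.045,"tz": -0.026,"ax": 0.035,"ay": 0,"az": 0},{"fingers": -1,"tx": 0,"ty": 0.09,"tz": -0.052,"ax": 0.072,"ay": 0,"az": 0},{"fingers": -1,"tx": 0,"ty": 0.1219,"tz": -0.0694,"ax": 0.1028,"ay": 0,"az": 0},{"fingers": -1,"tx": 0,"ty": 0.1219,"tz": -0.0694,"ax": 0.1028,"ay": 0,"az": 0},{"fingers": -1,"tx": 0,"ty": 0.1219,"tz": -0.0694,"ax": 0.1028,"ay": 0,"az": 0}]'

```text
time_s: 20.12
tcp_pos: [0.5321, 0.3635, 0.1548]
ee_rot: [[0.0, 0.363, 0.932], [0.0, 0.932, -0.363], [-1.0, 0.0, 0.0]]
wrist_force: [1.2, 0.6, -0.6]
gripper_width: 1.003
```

```bash
python3 chk.py pics/c3.png finned_spreader .02 .6242 .1743 16.2
```

```text
at [0.5321 0.3635 0.1548] psi -21.29 tilt 0.02 w 1.003
scene finned_spreader [0.6219 0.1758] 16.8 0.023
top finned_spreader [0.624  0.1734] 16.2 0.009
```

View pics/c3.png

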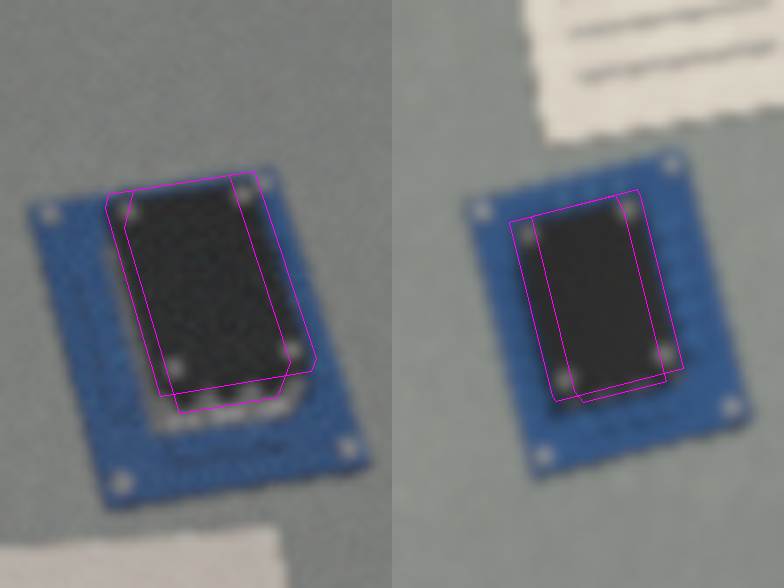

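The spreader is fully down and square: fits at z = 20 mm have low residuals and lie within 1–3 mm of the sink. Next is the green board (green carrier, top (136,180); red is the other one). I'll probe down to the bench.

>>> play_rows --commands '[{"fingers": -1,"tx": 0.03,"ty": 0,"tz": 0,"ax": 0,"ay": 0,"az": 0},{"fingers": -1,"tx": 0.08,"ty": 0,"tz": 0,"ax": 0,"ay": 0,"az": 0},{"fingers": -1,"tx": 0.13,"ty": 0,"tz": 0,"ax": 0,"ay": 0,"az": 0},{"fingers": -1,"tx": 0.17,"ty": 0,"tz": 0,"ax": 0,"ay": 0,"az": 0},{"fingers": -1,"tx": 0.194,"ty": 0,"tz": 0,"ax": 0,"ay": 0,"az": 0}]'

```text
time_s: 20.83
tcp_pos: [0.5315, 0.3596, 0.005]
ee_rot: [[-0.004, 0.369, 0.93], [-0.004, 0.93, -0.369], [-1.0, -0.005, -0.003]]
wrist_force: [0.2, -1.1, 0.4]
gripper_width: 1.0
```

>>> play_rows --commands '[{"fingers": -1,"tx": 0,"ty": 0,"tz": 0,"ax": 0,"ay": 0,"az": 0},{"fingers": -1,"tx": 0.004,"ty": 0,"tz": 0,"ax": 0,"ay": 0,"az": 0},{"fingers": -1,"tx": 0.008,"ty": 0,"tz": 0,"ax": 0,"ay": 0,"az": 0},{"fingers": -1,"tx": 0.012,"ty": 0,"tz": 0,"ax": 0,"ay": 0,"az": 0},{"fingers": -1,"tx": 0.012,"ty": 0,"tz": 0,"ax": 0,"ay": 0,"az": 0}]'

```text
time_s: 21.25
tcp_pos: [0.5333, 0.3626, 0.0009]
ee_rot: [[0.001, 0.367, 0.93], [0.001, 0.93, -0.367], [-1.0, 0.002, 0.001]]
wrist_force: [-0.5, 0.2, -0.1]
gripper_width: 0.998
```

>>> play_rows --commands '[{"fingers": -1,"tx": 0.002,"ty": 0,"tz": 0,"ax": 0,"ay": 0,"az": 0},{"fingers": -1,"tx": 0.002,"ty": 0,"tz": 0,"ax": 0,"ay": 0,"az": 0}]'

```text
time_s: 21.42
tcp_pos: [0.533, 0.3625, -0.0009]
ee_rot: [[0.001, 0.367, 0.93], [0.001, 0.93, -0.367], [-1.0, 0.001, 0.0]]
wrist_force: [0.3, 0.3, 0.1]
gripper_width: 0.998
```

>>> play_rows --commands '[{"fingers": -1,"tx": 0.002,"ty": 0,"tz": 0,"ax": 0,"ay": 0,"az": 0},{"fingers": -1,"tx": 0.002,"ty": 0,"tz": 0,"ax": 0,"ay": 0,"az": 0}]'

```text
time_s: 21.58
tcp_pos: [0.5328, 0.3622, -0.003]
ee_rot: [[0.0, 0.367, 0.93], [0.0, 0.93, -0.367], [-1.0, 0.0, 0.0]]
wrist_force: [0.0, 0.1, -0.8]
gripper_width: 1.0
```

>>> play_rows --commands '[{"fingers": -1,"tx": 0.002,"ty": 0,"tz": 0,"ax": 0,"ay": 0,"az": 0},{"fingers": -1,"tx": 0.002,"ty": 0,"tz": 0,"ax": 0,"ay": 0,"az": 0}]'

```text
time_s: 21.75
tcp_pos: [0.5327, 0.3621, -0.0049]
ee_rot: [[-0.0, 0.367, 0.93], [-0.0, 0.93, -0.367], [-1.0, -0.0, -0.0]]
wrist_force: [-0.2, 0.1, 0.6]
gripper_width: 1.002
```

>>> play_rows --commands '[{"fingers": -1,"tx": 0.003,"ty": 0,"tz": 0,"ax": 0,"ay": 0,"az": 0},{"fingers": -1,"tx": 0.003,"ty": 0,"tz": 0,"ax": 0,"ay": 0,"az": 0}]'

```text
time_s: 21.92
tcp_pos: [0.5326, 0.362, -0.0074]
ee_rot: [[-0.001, 0.367, 0.93], [-0.001, 0.93, -0.367], [-1.0, -0.001, -0.0]]
wrist_force: [-0.3, 0.1, 0.2]
gripper_width: 1.0
```

>>> play_rows --commands '[{"fingers": -1,"tx": 0.002,"ty": 0,"tz": 0,"ax": 0,"ay": 0,"az": 0},{"fingers": -1,"tx": 0.002,"ty": 0,"tz": 0,"ax": 0,"ay": 0,"az": 0}]'

```text
time_s: 22.08
tcp_pos: [0.5326, 0.362, -0.0088]
ee_rot: [[-0.0, 0.367, 0.93], [-0.0, 0.93, -0.367], [-1.0, -0.001, -0.0]]
wrist_force: [0.6, -0.4, 0.0]
gripper_width: 0.997
```

>>> play_rows --commands '[{"fingers": -1,"tx": 0.002,"ty": 0,"tz": 0,"ax": 0,"ay": 0,"az": 0},{"fingers": -1,"tx": 0.002,"ty": 0,"tz": 0,"ax": 0,"ay": 0,"az": 0}]'

```text
time_s: 22.25
tcp_pos: [0.5327, 0.3621, -0.0102]
ee_rot: [[-0.0, 0.367, 0.93], [-0.0, 0.93, -0.367], [-1.0, -0.0, -0.0]]
wrist_force: [-0.6, -0.4, -0.7]
gripper_width: 0.997
```

>>> play_rows --commands '[{"fingers": -1,"tx": 0.002,"ty": 0,"tz": 0,"ax": 0,"ay": 0,"az": 0},{"fingers": -1,"tx": 0.002,"ty": 0,"tz": 0,"ax": 0,"ay": 0,"az": 0}]'

```text
time_s: 22.42
tcp_pos: [0.5327, 0.362, -0.0117]
ee_rot: [[-0.0, 0.367, 0.93], [-0.0, 0.93, -0.367], [-1.0, -0.0, -0.0]]
wrist_force: [-0.4, 0.4, -0.4]
gripper_width: 0.995
```

>>> play_rows --commands '[{"fingers": -1,"tx": 0.002,"ty": 0,"tz": 0,"ax": 0,"ay": 0,"az": 0},{"fingers": -1,"tx": 0.002,"ty": 0,"tz": 0,"ax": 0,"ay": 0,"az": 0}]'

```text
time_s: 22.58
tcp_pos: [0.5327, 0.3621, -0.0131]
ee_rot: [[-0.0, 0.367, 0.93], [-0.0, 0.93, -0.367], [-1.0, -0.0, -0.0]]
wrist_force: [0.2, -0.4, -1.1]
gripper_width: 1.0
```

Run:
```python
from h import *
s=r.sense();p=viewer.capture("scene")
print(s["tcp_pos"],s["wrist_force"])
u0,v0,k=340,175,8
im=cv2.resize(p["image"][v0:v0+75,u0:u0+100,::-1],None,fx=k,fy=k,interpolation=cv2.INTER_CUBIC)
R=np.array(s["ee_rot"]);T=np.array(s["tcp_pos"])
def pt(X): return tuple(int(a) for a in (proj(p,np.array([X]))[0]+.5-[u0,v0])*k)
for w in(-.0435,.0435,.0585,-.0585):
  for off in(.026,.036): 
    c=pt(T+.019*R[:,0]+w*R[:,1]+[0,0,off]); cv2.circle(im,c,2,(0,255,255) if off<.03 else (255,255,0),-1)
cv2.imwrite("pics/s6.png",im)
```

```text
[ 0.53267137  0.36206705 -0.01314794] [ 0.18563488 -0.38265807 -1.06082513]
```

View pics/s6.png

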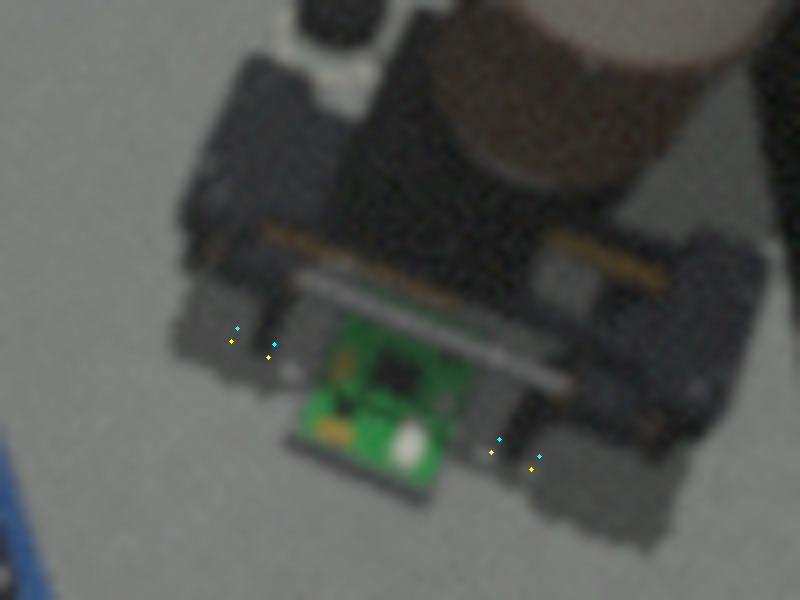

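The true fingertips (270,350) and (520,445) match an offset of about 35 mm, so they are now about 3 mm above the bench with even gaps either side of the board. Close and lift.

>>> play_rows --commands '[{"fingers": 1,"tx": 0,"ty": 0,"tz": 0,"ax": 0,"ay": 0,"az": 0},{"fingers": 1,"tx": 0,"ty": 0,"tz": 0,"ax": 0,"ay": 0,"az": 0},{"fingers": 1,"tx": 0,"ty": 0,"tz": 0,"ax": 0,"ay": 0,"az": 0},{"fingers": 1,"tx": 0,"ty": 0,"tz": 0,"ax": 0,"ay": 0,"az": 0},{"fingers": 1,"tx": 0,"ty": 0,"tz": 0,"ax": 0,"ay": 0,"az": 0}]'

```text
time_s: 23.05
tcp_pos: [0.5328, 0.3622, -0.0128]
ee_rot: [[0.0, 0.367, 0.93], [0.0, 0.93, -0.367], [-1.0, 0.0, 0.0]]
wrist_force: [-0.1, -0.2, -0.0]
gripper_width: 0.703
```

>>> play_rows --commands '[{"fingers": 1,"tx": 0,"ty": 0,"tz": 0,"ax": 0,"ay": 0,"az": 0},{"fingers": 1,"tx": 0,"ty": 0,"tz": 0,"ax": 0,"ay": 0,"az": 0},{"fingers": 1,"tx": 0,"ty": 0,"tz": 0,"ax": 0,"ay": 0,"az": 0},{"fingers": 1,"tx": 0,"ty": 0,"tz": 0,"ax": 0,"ay": 0,"az": 0}]'

```text
time_s: 23.38
tcp_pos: [0.5329, 0.3623, -0.0128]
ee_rot: [[0.0, 0.367, 0.93], [0.0, 0.93, -0.367], [-1.0, 0.0, 0.0]]
wrist_force: [0.6, 0.2, 0.1]
gripper_width: 0.638
```

```bash
python3 plan.py "[(.5327,.362,.13,-21.5),(.58,.268,.13,-3),(.6242,.1743,.13,16.2),(.6242,.1743,.06,16.2),(.6242,.1743,.0395,16.2)]"
```

```text
at [ 0.5329  0.3623 -0.0128] psi -21.53 tilt 0.01 w 0.638
0 {'tx': np.float64(-0.1904), 'ty': np.float64(-0.0004), 'tz': np.float64(-0.0001), 'ax': np.float64(-0.0002)} rows 3.4 0.0
1 {'tx': np.float64(-0.0), 'ty': np.float64(-0.0935), 'tz': np.float64(0.1046), 'ax': -0.1028} rows 2.5 2.6
2 {'tx': np.float64(-0.0), 'ty': np.float64(-0.1217), 'tz': np.float64(0.0654), 'ax': -0.1067} rows 2.5 2.7
3 {'tx': np.float64(0.0933), 'ty': np.float64(0.0), 'tz': np.float64(0.0), 'ax': -0.0} rows 1.7 0.0
4 {'tx': np.float64(0.0273), 'ty': np.float64(0.0), 'tz': np.float64(0.0), 'ax': -0.0} rows 0.5 0.0
```

Gripped at 55.5 mm. Lift and carry.

>>> play_rows --commands '[{"fingers": 1,"tx": -0.02,"ty": 0,"tz": 0,"ax": 0,"ay": 0,"az": 0},{"fingers": 1,"tx": -0.06,"ty": 0,"tz": 0,"ax": 0,"ay": 0,"az": 0},{"fingers": 1,"tx": -0.1,"ty": 0,"tz": 0,"ax": 0,"ay": 0,"az": 0},{"fingers": 1,"tx": -0.15,"ty": 0,"tz": 0,"ax": 0,"ay": 0,"az": 0},{"fingers": 1,"tx": -0.1904,"ty": -0.0004,"tz": 0,"ax": 0,"ay": 0,"az": 0}]'

```text
time_s: 23.8
tcp_pos: [0.5328, 0.3619, 0.1321]
ee_rot: [[0.001, 0.367, 0.93], [0.0, 0.93, -0.367], [-1.0, 0.001, 0.001]]
wrist_force: [0.9, 1.0, -0.9]
gripper_width: 0.638
```

>>> play_rows --commands '[{"fingers": 1,"tx": 0,"ty": -0.018,"tz": 0.02,"ax": -0.02,"ay": 0,"az": 0},{"fingers": 1,"tx": 0,"ty": -0.04,"tz": 0.045,"ax": -0.045,"ay": 0,"az": 0},{"fingers": 1,"tx": 0,"ty": -0.06,"tz": 0.067,"ax": -0.067,"ay": 0,"az": 0},{"fingers": 1,"tx": 0,"ty": -0.08,"tz": 0.09,"ax": -0.088,"ay": 0,"az": 0},{"fingers": 1,"tx": 0,"ty": -0.0935,"tz": 0.1046,"ax": -0.1028,"ay": 0,"az": 0}]'

```text
time_s: 24.22
tcp_pos: [0.5802, 0.266, 0.1297]
ee_rot: [[-0.001, 0.051, 0.999], [-0.0, 0.999, -0.051], [-1.0, -0.001, -0.001]]
wrist_force: [-0.5, 0.8, -0.5]
gripper_width: 0.641
```

>>> play_rows --commands '[{"fingers": 1,"tx": 0,"ty": -0.03,"tz": 0.016,"ax": -0.025,"ay": 0,"az": 0},{"fingers": 1,"tx": 0,"ty": -0.06,"tz": 0.032,"ax": -0.055,"ay": 0,"az": 0},{"fingers": 1,"tx": 0,"ty": -0.09,"tz": 0.048,"ax": -0.085,"ay": 0,"az": 0},{"fingers": 1,"tx": 0,"ty": -0.11,"tz": 0.06,"ax": -0.1,"ay": 0,"az": 0},{"fingers": 1,"tx": 0,"ty": -0.1217,"tz": 0.0654,"ax": -0.1067,"ay": 0,"az": 0}]'

```text
time_s: 24.63
tcp_pos: [0.6246, 0.1719, 0.1295]
ee_rot: [[-0.001, -0.278, 0.96], [-0.001, 0.96, 0.278], [-1.0, -0.0, -0.001]]
wrist_force: [-0.4, 0.3, -1.0]
gripper_width: 0.638
```

>>> play_rows --commands '[{"fingers": 1,"tx": 0.02,"ty": 0,"tz": 0,"ax": 0,"ay": 0,"az": 0},{"fingers": 1,"tx": 0.05,"ty": 0,"tz": 0,"ax": 0,"ay": 0,"az": 0},{"fingers": 1,"tx": 0.08,"ty": 0,"tz": 0,"ax": 0,"ay": 0,"az": 0},{"fingers": 1,"tx": 0.0933,"ty": 0,"tz": 0,"ax": 0,"ay": 0,"az": 0},{"fingers": 1,"tx": 0.0933,"ty": 0,"tz": 0,"ax": 0,"ay": 0,"az": 0}]'

```text
time_s: 25.05
tcp_pos: [0.6219, 0.1731, 0.0567]
ee_rot: [[-0.006, -0.278, 0.961], [-0.003, 0.961, 0.278], [-1.0, -0.001, -0.007]]
wrist_force: [-0.7, 0.9, -1.2]
gripper_width: 0.64
```

>>> play_rows --commands '[{"fingers": 1,"tx": 0,"ty": 0,"tz": 0,"ax": 0,"ay": 0,"az": 0},{"fingers": 1,"tx": 0,"ty": 0,"tz": 0,"ax": 0,"ay": 0,"az": 0},{"fingers": 1,"tx": 0,"ty": 0,"tz": 0,"ax": 0,"ay": 0,"az": 0},{"fingers": 1,"tx": 0,"ty": 0,"tz": 0,"ax": 0,"ay": 0,"az": 0},{"fingers": 1,"tx": 0,"ty": 0,"tz": 0,"ax": 0,"ay": 0,"az": 0}]'

```text
time_s: 25.47
tcp_pos: [0.6246, 0.1745, 0.061]
ee_rot: [[0.002, -0.279, 0.96], [0.001, 0.96, 0.279], [-1.0, 0.0, 0.002]]
wrist_force: [-1.2, 0.4, -0.6]
gripper_width: 0.64
```

```bash
python3 chk.py pics/c4.png green_board .073 .6242 .1743 16.2; python3 plan.py "[(.6242,.1743,.042,16.2)]"
```

```text
at [0.6246 0.1745 0.061 ] psi 16.19 tilt 0.11 w 0.64
scene green_board [0.6292 0.1841] 168.7 0.38
top green_board [0.6088 0.1737] 38.0 2.113
at [0.6241 0.1741 0.06  ] psi 16.18 tilt 0.01 w 0.636
0 {'tx': np.float64(0.0241), 'ty': np.float64(0.0002), 'tz': np.float64(0.0002), 'ax': np.float64(-0.0001)} rows 0.4 0.0
```

>>> play_rows --commands '[{"fingers": 1,"tx": 0.005,"ty": 0,"tz": 0,"ax": 0,"ay": 0,"az": 0},{"fingers": 1,"tx": 0.012,"ty": 0,"tz": 0,"ax": 0,"ay": 0,"az": 0},{"fingers": 1,"tx": 0.018,"ty": 0,"tz": 0,"ax": 0,"ay": 0,"az": 0},{"fingers": 1,"tx": 0.022,"ty": 0,"tz": 0,"ax": 0,"ay": 0,"az": 0},{"fingers": 1,"tx": 0.0245,"ty": 0,"tz": 0,"ax": 0,"ay": 0,"az": 0}]'

```text
time_s: 26.18
tcp_pos: [0.6236, 0.1739, 0.0405]
ee_rot: [[-0.001, -0.279, 0.96], [-0.001, 0.96, 0.279], [-1.0, -0.0, -0.002]]
wrist_force: [-0.2, 0.4, -0.6]
gripper_width: 0.639
```

>>> play_rows --commands '[{"fingers": 1,"tx": 0.001,"ty": 0,"tz": 0,"ax": 0,"ay": 0,"az": 0},{"fingers": 1,"tx": 0.002,"ty": 0,"tz": 0,"ax": 0,"ay": 0,"az": 0},{"fingers": 1,"tx": 0.003,"ty": 0,"tz": 0,"ax": 0,"ay": 0,"az": 0},{"fingers": 1,"tx": 0.003,"ty": 0,"tz": 0,"ax": 0,"ay": 0,"az": 0},{"fingers": 1,"tx": 0.003,"ty": 0,"tz": 0,"ax": 0,"ay": 0,"az": 0}]'

```text
time_s: 26.6
tcp_pos: [0.6242, 0.1742, 0.0395]
ee_rot: [[0.0, -0.279, 0.96], [0.0, 0.96, 0.279], [-1.0, 0.0, 0.0]]
wrist_force: [0.1, 0.7, -0.6]
gripper_width: 0.641
```

>>> play_rows --commands '[{"fingers": -1,"tx": 0,"ty": 0,"tz": 0,"ax": 0,"ay": 0,"az": 0},{"fingers": -1,"tx": 0,"ty": 0,"tz": 0,"ax": 0,"ay": 0,"az": 0},{"fingers": -1,"tx": 0,"ty": 0,"tz": 0,"ax": 0,"ay": 0,"az": 0},{"fingers": -1,"tx": 0,"ty": 0,"tz": 0,"ax": 0,"ay": 0,"az": 0},{"fingers": -1,"tx": 0,"ty": 0,"tz": 0,"ax": 0,"ay": 0,"az": 0}]'

```text
time_s: 27.02
tcp_pos: [0.6242, 0.1742, 0.0395]
ee_rot: [[0.0, -0.279, 0.96], [0.0, 0.96, 0.279], [-1.0, 0.0, 0.0]]
wrist_force: [0.0, 0.1, -0.1]
gripper_width: 0.931
```

>>> play_rows --commands '[{"fingers": -1,"tx": -0.01,"ty": 0,"tz": 0,"ax": 0,"ay": 0,"az": 0},{"fingers": -1,"tx": -0.04,"ty": 0,"tz": 0,"ax": 0,"ay": 0,"az": 0},{"fingers": -1,"tx": -0.09,"ty": 0,"tz": 0,"ax": 0,"ay": 0,"az": 0},{"fingers": -1,"tx": -0.13,"ty": 0,"tz": 0,"ax": 0,"ay": 0,"az": 0},{"fingers": -1,"tx": -0.15,"ty": 0,"tz": 0,"ax": 0,"ay": 0,"az": 0}]'

```text
time_s: 27.43
tcp_pos: [0.6263, 0.1748, 0.1575]
ee_rot: [[0.008, -0.279, 0.96], [0.002, 0.96, 0.279], [-1.0, 0.0, 0.008]]
wrist_force: [1.3, -0.1, 0.1]
gripper_width: 0.999
```

```bash
python3 plan.py "[(.59,.04,.152,13.5),(.557,-.10,.152,12),(.54,-.24,.152,10),(.523,-.367,.152,8.3)]"
```

```text
at [0.6263 0.1748 0.1575] psi 16.23 tilt 0.46 w 0.999
0 {'tx': np.float64(0.0073), 'ty': np.float64(-0.159), 'tz': np.float64(-0.0967), 'ax': np.float64(0.0151)} rows 3.3 0.4
1 {'tx': np.float64(-0.0), 'ty': np.float64(-0.1712), 'tz': np.float64(-0.0864), 'ax': 0.0083} rows 3.4 0.2
2 {'tx': np.float64(-0.0), 'ty': np.float64(-0.1779), 'tz': np.float64(-0.061), 'ax': 0.0111} rows 3.4 0.3
3 {'tx': np.float64(-0.0), 'ty': np.float64(-0.1628), 'tz': np.float64(-0.0517), 'ax': 0.0094} rows 3.1 0.2
```

>>> play_rows --commands '[{"fingers": -1,"tx": 0,"ty": -0.05,"tz": -0.03,"ax": 0.0151,"ay": 0,"az": 0},{"fingers": -1,"tx": 0,"ty": -0.1,"tz": -0.059,"ax": 0.0151,"ay": 0,"az": 0},{"fingers": -1,"tx": 0,"ty": -0.1592,"tz": -0.0937,"ax": 0.0151,"ay": 0,"az": 0},{"fingers": -1,"tx": 0,"ty": -0.1592,"tz": -0.0937,"ax": 0.0151,"ay": 0,"az": 0}]'

```text
time_s: 27.77
tcp_pos: [0.5879, 0.036, 0.1528]
ee_rot: [[-0.001, -0.23, 0.973], [-0.0, 0.973, 0.23], [-1.0, -0.0, -0.001]]
wrist_force: [0.0, 0.8, -0.2]
gripper_width: 0.999
```

>>> play_rows --commands '[{"fingers": -1,"tx": 0,"ty": -0.05,"tz": -0.025,"ax": 0.0083,"ay": 0,"az": 0},{"fingers": -1,"tx": 0,"ty": -0.1,"tz": -0.05,"ax": 0.0083,"ay": 0,"az": 0},{"fingers": -1,"tx": 0,"ty": -0.1712,"tz": -0.0864,"ax": 0.0083,"ay": 0,"az": 0},{"fingers": -1,"tx": 0,"ty": -0.1712,"tz": -0.0864,"ax": 0.0083,"ay": 0,"az": 0}]'

```text
time_s: 28.1
tcp_pos: [0.5554, -0.1033, 0.1526]
ee_rot: [[-0.0, -0.205, 0.979], [-0.0, 0.979, 0.205], [-1.0, -0.0, -0.0]]
wrist_force: [0.0, 0.2, 0.6]
gripper_width: 1.001
```

>>> play_rows --commands '[{"fingers": -1,"tx": 0,"ty": -0.05,"tz": -0.017,"ax": 0.0111,"ay": 0,"az": 0},{"fingers": -1,"tx": 0,"ty": -0.1,"tz": -0.034,"ax": 0.0111,"ay": 0,"az": 0},{"fingers": -1,"tx": 0,"ty": -0.1779,"tz": -0.061,"ax": 0.0111,"ay": 0,"az": 0},{"fingers": -1,"tx": 0,"ty": -0.1779,"tz": -0.061,"ax": 0.0111,"ay": 0,"az": 0}]'

```text
time_s: 28.43
tcp_pos: [0.5391, -0.2436, 0.1525]
ee_rot: [[0.001, -0.171, 0.985], [-0.001, 0.985, 0.171], [-1.0, -0.001, 0.001]]
wrist_force: [0.9, 0.5, 0.6]
gripper_width: 1.003
```

>>> play_rows --commands '[{"fingers": -1,"tx": 0,"ty": -0.05,"tz": -0.016,"ax": 0.0094,"ay": 0,"az": 0},{"fingers": -1,"tx": 0,"ty": -0.1,"tz": -0.032,"ax": 0.0094,"ay": 0,"az": 0},{"fingers": -1,"tx": 0,"ty": -0.15,"tz": -0.047,"ax": 0.0094,"ay": 0,"az": 0},{"fingers": -1,"tx": 0,"ty": -0.1628,"tz": -0.0517,"ax": 0.0094,"ay": 0,"az": 0},{"fingers": -1,"tx": 0,"ty": -0.1628,"tz": -0.0517,"ax": 0.0094,"ay": 0,"az": 0}]'

```text
time_s: 28.85
tcp_pos: [0.5219, -0.3698, 0.1517]
ee_rot: [[-0.0, -0.14, 0.99], [-0.0, 0.99, 0.14], [-1.0, -0.0, -0.0]]
wrist_force: [-0.6, 0.6, 0.7]
gripper_width: 1.001
```

```bash
python3 chk.py pics/c5.png green_board .052 .6242 .1743 16.2
```

```text
at [ 0.5219 -0.3698  0.1517] psi 8.03 tilt 0.02 w 1.001
scene green_board [0.6228 0.1763] 15.5 0.008
top green_board [0.6236 0.1714] 15.8 0.024
```

View pics/c5.png

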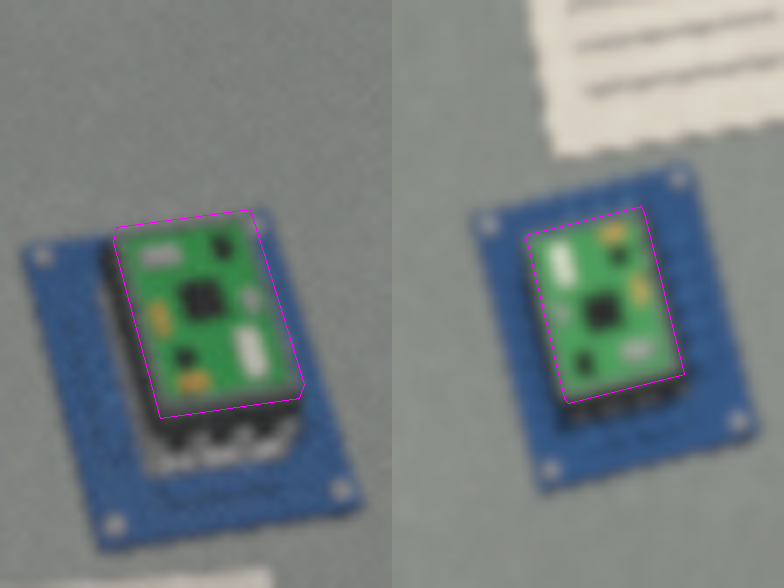

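The green board is flat and square on the spreader, both fits within 3 mm. Descend on the weight's knob: the grey steel block at top (355,188), not the orange one. Tips stay well above its block.

>>> play_rows --commands '[{"fingers": -1,"tx": 0.02,"ty": 0,"tz": 0,"ax": 0,"ay": 0,"az": 0},{"fingers": -1,"tx": 0.06,"ty": 0,"tz": 0,"ax": 0,"ay": 0,"az": 0},{"fingers": -1,"tx": 0.11,"ty": 0,"tz": 0,"ax": 0,"ay": 0,"az": 0},{"fingers": -1,"tx": 0.14,"ty": 0,"tz": 0,"ax": 0,"ay": 0,"az": 0},{"fingers": -1,"tx": 0.16,"ty": 0,"tz": 0,"ax": 0,"ay": 0,"az": 0}]'

```text
time_s: 29.57
tcp_pos: [0.5213, -0.3649, 0.0289]
ee_rot: [[-0.004, -0.145, 0.989], [0.002, 0.989, 0.145], [-1.0, 0.003, -0.004]]
wrist_force: [0.5, 0.3, 0.5]
gripper_width: 0.998
```

>>> play_rows --commands '[{"fingers": -1,"tx": 0.01,"ty": 0,"tz": 0,"ax": 0,"ay": 0,"az": 0},{"fingers": -1,"tx": 0.02,"ty": 0,"tz": 0,"ax": 0,"ay": 0,"az": 0},{"fingers": -1,"tx": 0.0307,"ty": 0,"tz": 0,"ax": 0,"ay": 0,"az": 0},{"fingers": -1,"tx": 0.0307,"ty": 0,"tz": 0,"ax": 0,"ay": 0,"az": 0},{"fingers": -1,"tx": 0.0307,"ty": 0,"tz": 0,"ax": 0,"ay": 0,"az": 0}]'

```text
time_s: 29.98
tcp_pos: [0.523, -0.367, 0.0093]
ee_rot: [[0.001, -0.144, 0.99], [-0.0, 0.99, 0.144], [-1.0, -0.0, 0.001]]
wrist_force: [0.5, -0.9, 0.0]
gripper_width: 0.998
```

>>> play_rows --commands '[{"fingers": -1,"tx": 0,"ty": 0,"tz": 0,"ax": 0,"ay": 0,"az": 0},{"fingers": -1,"tx": 0,"ty": 0,"tz": 0,"ax": 0,"ay": 0,"az": 0},{"fingers": -1,"tx": 0,"ty": 0,"tz": 0,"ax": 0,"ay": 0,"az": 0}]'

```text
time_s: 30.23
tcp_pos: [0.5231, -0.3673, 0.0097]
ee_rot: [[0.001, -0.144, 0.99], [-0.001, 0.99, 0.144], [-1.0, -0.001, 0.001]]
wrist_force: [0.0, -0.0, -0.4]
gripper_width: 0.999
```

Run:
```python
from h import *
s=r.sense();p=viewer.capture("scene")
print(s["tcp_pos"],s["wrist_force"])
u0,v0,k=105,155,8
im=cv2.resize(p["image"][v0:v0+75,u0:u0+100,::-1],None,fx=k,fy=k,interpolation=cv2.INTER_CUBIC)
R=np.array(s["ee_rot"]);T=np.array(s["tcp_pos"])
def pt(X): return tuple(int(a) for a in (proj(p,np.array([X]))[0]+.5-[u0,v0])*k)
for w in(-.0435,.0435): cv2.circle(im,pt(T+.019*R[:,0]+w*R[:,1]+[0,0,.035]),3,(0,255,255),-1)
for z in(.015,.043): cv2.circle(im,pt([T[0],T[1],z]),3,(255,0,255),-1)
cv2.imwrite("pics/s7.png",im)
```

```text
[ 0.5230597  -0.36729572  0.00965427] [ 0.04743793 -0.02945566 -0.38924633]
```

View pics/s7.png

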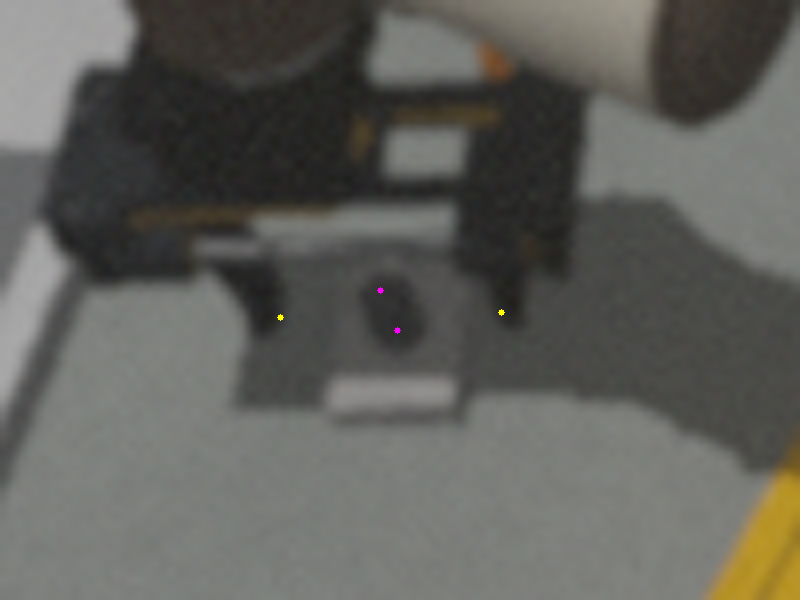

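The jaws straddle the dark knob at (393,312), with the tips above the grey block. Closing to about 22 mm.

>>> play_rows --commands '[{"fingers": 1,"tx": 0,"ty": 0,"tz": 0,"ax": 0,"ay": 0,"az": 0},{"fingers": 1,"tx": 0,"ty": 0,"tz": 0,"ax": 0,"ay": 0,"az": 0},{"fingers": 1,"tx": 0,"ty": 0,"tz": 0,"ax": 0,"ay": 0,"az": 0},{"fingers": 1,"tx": 0,"ty": 0,"tz": 0,"ax": 0,"ay": 0,"az": 0},{"fingers": 1,"tx": 0,"ty": 0,"tz": 0,"ax": 0,"ay": 0,"az": 0}]'

```text
time_s: 30.7
tcp_pos: [0.5226, -0.367, 0.0088]
ee_rot: [[-0.0, -0.144, 0.99], [0.0, 0.99, 0.144], [-1.0, 0.0, -0.0]]
wrist_force: [-0.6, 0.2, 0.3]
gripper_width: 0.709
```

>>> play_rows --commands '[{"fingers": 1,"tx": 0,"ty": 0,"tz": 0,"ax": 0,"ay": 0,"az": 0},{"fingers": 1,"tx": 0,"ty": 0,"tz": 0,"ax": 0,"ay": 0,"az": 0},{"fingers": 1,"tx": 0,"ty": 0,"tz": 0,"ax": 0,"ay": 0,"az": 0},{"fingers": 1,"tx": 0,"ty": 0,"tz": 0,"ax": 0,"ay": 0,"az": 0},{"fingers": 1,"tx": 0,"ty": 0,"tz": 0,"ax": 0,"ay": 0,"az": 0}]'

```text
time_s: 31.12
tcp_pos: [0.5226, -0.367, 0.0088]
ee_rot: [[-0.0, -0.144, 0.99], [0.0, 0.99, 0.144], [-1.0, 0.0, -0.0]]
wrist_force: [0.5, 0.5, 0.4]
gripper_width: 0.325
```

>>> play_rows --commands '[{"fingers": 1,"tx": 0,"ty": 0,"tz": 0,"ax": 0,"ay": 0,"az": 0},{"fingers": 1,"tx": 0,"ty": 0,"tz": 0,"ax": 0,"ay": 0,"az": 0},{"fingers": 1,"tx": 0,"ty": 0,"tz": 0,"ax": 0,"ay": 0,"az": 0},{"fingers": 1,"tx": 0,"ty": 0,"tz": 0,"ax": 0,"ay": 0,"az": 0},{"fingers": 1,"tx": 0,"ty": 0,"tz": 0,"ax": 0,"ay": 0,"az": 0}]'

```text
time_s: 31.53
tcp_pos: [0.5226, -0.3671, 0.0088]
ee_rot: [[0.0, -0.144, 0.99], [-0.0, 0.99, 0.144], [-1.0, -0.0, 0.0]]
wrist_force: [0.8, -0.7, 0.4]
gripper_width: 0.243
```

```bash
python3 plan.py "[(.523,-.367,.16,8.3),(.54,-.24,.16,10),(.557,-.10,.16,12),(.59,.04,.16,13.5),(.6237,.1741,.16,16.2),(.6237,.1741,.095,16.2)]"
```

```text
at [ 0.5226 -0.3671  0.0088] psi 8.28 tilt 0.0 w 0.243
0 {'tx': np.float64(-0.2016), 'ty': np.float64(0.0), 'tz': np.float64(0.0005), 'ax': np.float64(-0.0001)} rows 3.6 0.0
1 {'tx': np.float64(-0.0), 'ty': np.float64(0.1643), 'tz': np.float64(0.0469), 'ax': -0.0094} rows 3.1 0.2
2 {'tx': np.float64(-0.0), 'ty': np.float64(0.1799), 'tz': np.float64(0.0547), 'ax': -0.0111} rows 3.4 0.3
3 {'tx': np.float64(-0.0), 'ty': np.float64(0.1734), 'tz': np.float64(0.0818), 'ax': -0.0083} rows 3.4 0.2
4 {'tx': np.float64(-0.0), 'ty': np.float64(0.1634), 'tz': np.float64(0.0854), 'ax': -0.015} rows 3.3 0.4
5 {'tx': np.float64(0.0867), 'ty': np.float64(0.0), 'tz': np.float64(0.0), 'ax': -0.0} rows 1.6 0.0
```

Gripped at 21 mm. Lift gently and carry.

>>> play_rows --commands '[{"fingers": 1,"tx": -0.015,"ty": 0,"tz": 0,"ax": 0,"ay": 0,"az": 0},{"fingers": 1,"tx": -0.04,"ty": 0,"tz": 0,"ax": 0,"ay": 0,"az": 0},{"fingers": 1,"tx": -0.07,"ty": 0,"tz": 0,"ax": 0,"ay": 0,"az": 0},{"fingers": 1,"tx": -0.1,"ty": 0,"tz": 0,"ax": 0,"ay": 0,"az": 0},{"fingers": 1,"tx": -0.13,"ty": 0,"tz": 0,"ax": 0,"ay": 0,"az": 0}]'

```text
time_s: 31.95
tcp_pos: [0.5217, -0.3665, 0.107]
ee_rot: [[-0.002, -0.144, 0.99], [0.001, 0.99, 0.144], [-1.0, 0.002, -0.002]]
wrist_force: [0.7, -0.6, -4.2]
gripper_width: 0.243
```

>>> play_rows --commands '[{"fingers": 1,"tx": -0.03,"ty": 0.0,"tz": 0,"ax": 0,"ay": 0,"az": 0},{"fingers": 1,"tx": -0.05,"ty": 0,"tz": 0,"ax": 0,"ay": 0,"az": 0},{"fingers": 1,"tx": -0.065,"ty": 0,"tz": 0,"ax": 0,"ay": 0,"az": 0},{"fingers": 1,"tx": -0.0716,"ty": 0,"tz": 0.0005,"ax": 0,"ay": 0,"az": 0},{"fingers": 1,"tx": -0.0716,"ty": 0,"tz": 0.0005,"ax": 0,"ay": 0,"az": 0}]'

```text
time_s: 32.37
tcp_pos: [0.5232, -0.3669, 0.1609]
ee_rot: [[0.001, -0.144, 0.99], [-0.0, 0.99, 0.144], [-1.0, -0.0, 0.001]]
wrist_force: [-0.2, -0.2, -4.1]
gripper_width: 0.239
```

>>> play_rows --commands '[{"fingers": 1,"tx": 0,"ty": 0.02,"tz": 0.006,"ax": -0.002,"ay": 0,"az": 0},{"fingers": 1,"tx": 0,"ty": 0.05,"tz": 0.014,"ax": -0.004,"ay": 0,"az": 0},{"fingers": 1,"tx": 0,"ty": 0.085,"tz": 0.024,"ax": -0.006,"ay": 0,"az": 0},{"fingers": 1,"tx": 0,"ty": 0.124,"tz": 0.035,"ax": -0.008,"ay": 0,"az": 0},{"fingers": 1,"tx": 0,"ty": 0.1643,"tz": 0.0469,"ax": -0.0094,"ay": 0,"az": 0}]'

```text
time_s: 32.78
tcp_pos: [0.5387, -0.2382, 0.158]
ee_rot: [[-0.004, -0.172, 0.985], [0.001, 0.985, 0.172], [-1.0, 0.002, -0.003]]
wrist_force: [1.0, -0.4, -4.0]
gripper_width: 0.239
```

>>> play_rows --commands '[{"fingers": 1,"tx": 0,"ty": 0.036,"tz": 0.011,"ax": -0.002,"ay": 0,"az": 0},{"fingers": 1,"tx": 0,"ty": 0.072,"tz": 0.022,"ax": -0.004,"ay": 0,"az": 0},{"fingers": 1,"tx": 0,"ty": 0.108,"tz": 0.033,"ax": -0.006,"ay": 0,"az": 0},{"fingers": 1,"tx": 0,"ty": 0.144,"tz": 0.044,"ax": -0.009,"ay": 0,"az": 0},{"fingers": 1,"tx": 0,"ty": 0.1799,"tz": 0.0547,"ax": -0.0111,"ay": 0,"az": 0}]'

```text
time_s: 33.2
tcp_pos: [0.5558, -0.098, 0.1583]
ee_rot: [[-0.004, -0.208, 0.978], [0.0, 0.978, 0.208], [-1.0, 0.001, -0.003]]
wrist_force: [0.7, 0.4, -4.2]
gripper_width: 0.241
```

>>> play_rows --commands '[{"fingers": 1,"tx": 0,"ty": 0.035,"tz": 0.016,"ax": -0.002,"ay": 0,"az": 0},{"fingers": 1,"tx": 0,"ty": 0.07,"tz": 0.033,"ax": -0.004,"ay": 0,"az": 0},{"fingers": 1,"tx": 0,"ty": 0.104,"tz": 0.049,"ax": -0.005,"ay": 0,"az": 0},{"fingers": 1,"tx": 0,"ty": 0.139,"tz": 0.065,"ax": -0.007,"ay": 0,"az": 0},{"fingers": 1,"tx": 0,"ty": 0.1734,"tz": 0.0818,"ax": -0.0083,"ay": 0,"az": 0}]'

```text
time_s: 33.62
tcp_pos: [0.5887, 0.0417, 0.1583]
ee_rot: [[-0.004, -0.233, 0.972], [-0.001, 0.972, 0.233], [-1.0, 0.0, -0.004]]
wrist_force: [-0.4, -0.7, -3.0]
gripper_width: 0.241
```

>>> play_rows --commands '[{"fingers": 1,"tx": 0,"ty": 0.04,"tz": 0.021,"ax": -0.004,"ay": 0,"az": 0},{"fingers": 1,"tx": 0,"ty": 0.08,"tz": 0.042,"ax": -0.008,"ay": 0,"az": 0},{"fingers": 1,"tx": 0,"ty": 0.118,"tz": 0.062,"ax": -0.011,"ay": 0,"az": 0},{"fingers": 1,"tx": 0,"ty": 0.147,"tz": 0.077,"ax": -0.014,"ay": 0,"az": 0},{"fingers": 1,"tx": 0,"ty": 0.1634,"tz": 0.0854,"ax": -0.015,"ay": 0,"az": 0}]'

```text
time_s: 34.03
tcp_pos: [0.6231, 0.1772, 0.1577]
ee_rot: [[-0.003, -0.281, 0.96], [-0.001, 0.96, 0.281], [-1.0, 0.0, -0.003]]
wrist_force: [-0.0, 0.4, -3.2]
gripper_width: 0.242
```

>>> play_rows --commands '[{"fingers": 1,"tx": 0,"ty": 0,"tz": 0,"ax": 0,"ay": 0,"az": 0},{"fingers": 1,"tx": 0.01,"ty": 0,"tz": 0,"ax": 0,"ay": 0,"az": 0},{"fingers": 1,"tx": 0.03,"ty": 0,"tz": 0,"ax": 0,"ay": 0,"az": 0},{"fingers": 1,"tx": 0.05,"ty": 0,"tz": 0,"ax": 0,"ay": 0,"az": 0},{"fingers": 1,"tx": 0.06,"ty": 0,"tz": 0,"ax": 0,"ay": 0,"az": 0}]'

```text
time_s: 34.45
tcp_pos: [0.6216, 0.1721, 0.1119]
ee_rot: [[-0.006, -0.276, 0.961], [-0.002, 0.961, 0.276], [-1.0, -0.0, -0.006]]
wrist_force: [-0.8, -0.8, -4.2]
gripper_width: 0.241
```

>>> play_rows --commands '[{"fingers": 1,"tx": 0,"ty": 0,"tz": 0,"ax": 0,"ay": 0,"az": 0},{"fingers": 1,"tx": 0,"ty": 0,"tz": 0,"ax": 0,"ay": 0,"az": 0},{"fingers": 1,"tx": 0,"ty": 0,"tz": 0,"ax": 0,"ay": 0,"az": 0},{"fingers": 1,"tx": 0,"ty": 0,"tz": 0,"ax": 0,"ay": 0,"az": 0},{"fingers": 1,"tx": 0,"ty": 0,"tz": 0,"ax": 0,"ay": 0,"az": 0}]'

```text
time_s: 34.87
tcp_pos: [0.6244, 0.1741, 0.116]
ee_rot: [[0.002, -0.278, 0.961], [0.001, 0.961, 0.278], [-1.0, 0.0, 0.002]]
wrist_force: [0.5, 0.8, -3.7]
gripper_width: 0.245
```

```bash
python3 chk.py pics/c6.png weight .1062 .6237 .1741 16.2; python3 plan.py "[(.6237,.1741,.0735,16.2)]"
```

```text
at [0.6244 0.1741 0.116 ] psi 16.15 tilt 0.1 w 0.245
scene weight [0.6271 0.1761] 18.6 0.472
top weight [0.6089 0.1712] 38.4 2.114
at [0.6239 0.1741 0.1151] psi 16.16 tilt 0.01 w 0.24
0 {'tx': np.float64(0.0555), 'ty': np.float64(0.0001), 'tz': np.float64(-0.0003), 'ax': np.float64(-0.0002)} rows 1.0 0.0
```

View pics/c6.png

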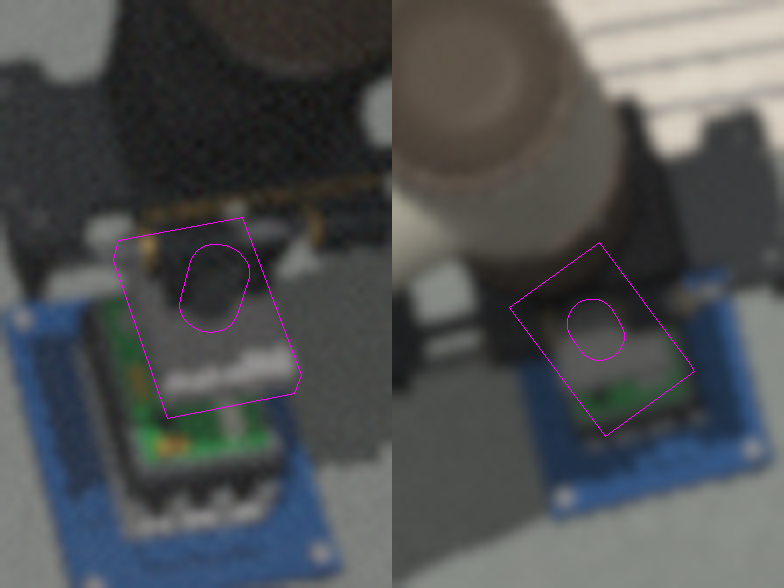

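The weight hangs level and square over the board. Lower it slowly, then creep to contact.

>>> play_rows --commands '[{"fingers": 1,"tx": 0.01,"ty": 0,"tz": 0,"ax": 0,"ay": 0,"az": 0},{"fingers": 1,"tx": 0.02,"ty": 0,"tz": 0,"ax": 0,"ay": 0,"az": 0},{"fingers": 1,"tx": 0.032,"ty": 0,"tz": 0,"ax": 0,"ay": 0,"az": 0},{"fingers": 1,"tx": 0.041,"ty": 0,"tz": 0,"ax": 0,"ay": 0,"az": 0},{"fingers": 1,"tx": 0.046,"ty": 0,"tz": 0,"ax": 0,"ay": 0,"az": 0}]'

```text
time_s: 35.58
tcp_pos: [0.6229, 0.1736, 0.0783]
ee_rot: [[-0.003, -0.278, 0.961], [-0.001, 0.961, 0.278], [-1.0, -0.0, -0.003]]
wrist_force: [-0.9, -0.2, -4.3]
gripper_width: 0.244
```

>>> play_rows --commands '[{"fingers": 1,"tx": 0,"ty": 0,"tz": 0,"ax": 0,"ay": 0,"az": 0},{"fingers": 1,"tx": 0.002,"ty": 0,"tz": 0,"ax": 0,"ay": 0,"az": 0},{"fingers": 1,"tx": 0.004,"ty": 0,"tz": 0,"ax": 0,"ay": 0,"az": 0},{"fingers": 1,"tx": 0.006,"ty": 0,"tz": 0,"ax": 0,"ay": 0,"az": 0},{"fingers": 1,"tx": 0.008,"ty": 0,"tz": 0,"ax": 0,"ay": 0,"az": 0}]'

```text
time_s: 36.0
tcp_pos: [0.6241, 0.1741, 0.0748]
ee_rot: [[0.001, -0.278, 0.96], [0.0, 0.96, 0.278], [-1.0, 0.0, 0.001]]
wrist_force: [0.0, -0.1, -3.3]
gripper_width: 0.245
```

>>> play_rows --commands '[{"fingers": 1,"tx": 0,"ty": 0,"tz": 0,"ax": 0,"ay": 0,"az": 0},{"fingers": 1,"tx": 0,"ty": 0,"tz": 0,"ax": 0,"ay": 0,"az": 0},{"fingers": 1,"tx": 0.0008,"ty": 0,"tz": 0,"ax": 0,"ay": 0,"az": 0},{"fingers": 1,"tx": 0.0012,"ty": 0,"tz": 0,"ax": 0,"ay": 0,"az": 0},{"fingers": 1,"tx": 0.0012,"ty": 0,"tz": 0,"ax": 0,"ay": 0,"az": 0}]'

```text
time_s: 36.42
tcp_pos: [0.6239, 0.1741, 0.0736]
ee_rot: [[0.0, -0.278, 0.96], [0.0, 0.96, 0.278], [-1.0, 0.0, 0.0]]
wrist_force: [-0.4, -0.1, -2.4]
gripper_width: 0.238
```

>>> play_rows --commands '[{"fingers": 1,"tx": 0.0007,"ty": 0,"tz": 0,"ax": 0,"ay": 0,"az": 0},{"fingers": 1,"tx": 0.0007,"ty": 0,"tz": 0,"ax": 0,"ay": 0,"az": 0},{"fingers": 1,"tx": 0.0007,"ty": 0,"tz": 0,"ax": 0,"ay": 0,"az": 0}]'

```text
time_s: 36.67
tcp_pos: [0.6239, 0.174, 0.073]
ee_rot: [[-0.0, -0.278, 0.96], [-0.0, 0.96, 0.278], [-1.0, -0.0, -0.0]]
wrist_force: [0.5, -0.4, -3.7]
gripper_width: 0.242
```

>>> play_rows --commands '[{"fingers": -1,"tx": 0,"ty": 0,"tz": 0,"ax": 0,"ay": 0,"az": 0},{"fingers": -1,"tx": 0,"ty": 0,"tz": 0,"ax": 0,"ay": 0,"az": 0},{"fingers": -1,"tx": 0,"ty": 0,"tz": 0,"ax": 0,"ay": 0,"az": 0},{"fingers": -1,"tx": 0,"ty": 0,"tz": 0,"ax": 0,"ay": 0,"az": 0},{"fingers": -1,"tx": 0,"ty": 0,"tz": 0,"ax": 0,"ay": 0,"az": 0}]'

```text
time_s: 37.08
tcp_pos: [0.6243, 0.1742, 0.0737]
ee_rot: [[0.001, -0.278, 0.96], [0.0, 0.96, 0.278], [-1.0, 0.0, 0.001]]
wrist_force: [-0.2, -0.3, -0.7]
gripper_width: 0.54
```

>>> play_rows --commands '[{"fingers": -1,"tx": 0,"ty": 0,"tz": 0,"ax": 0,"ay": 0,"az": 0},{"fingers": -1,"tx": 0,"ty": 0,"tz": 0,"ax": 0,"ay": 0,"az": 0},{"fingers": -1,"tx": 0,"ty": 0,"tz": 0,"ax": 0,"ay": 0,"az": 0},{"fingers": -1,"tx": 0,"ty": 0,"tz": 0,"ax": 0,"ay": 0,"az": 0},{"fingers": -1,"tx": 0,"ty": 0,"tz": 0,"ax": 0,"ay": 0,"az": 0}]'

```text
time_s: 37.5
tcp_pos: [0.6239, 0.1741, 0.073]
ee_rot: [[-0.0, -0.278, 0.96], [-0.0, 0.96, 0.278], [-1.0, -0.0, -0.0]]
wrist_force: [-0.0, -0.3, -0.6]
gripper_width: 0.913
```

>>> play_rows --commands '[{"fingers": -1,"tx": -0.02,"ty": 0,"tz": 0,"ax": 0,"ay": 0,"az": 0},{"fingers": -1,"tx": -0.06,"ty": 0,"tz": 0,"ax": 0,"ay": 0,"az": 0},{"fingers": -1,"tx": -0.11,"ty": 0,"tz": 0,"ax": 0,"ay": 0,"az": 0},{"fingers": -1,"tx": -0.14,"ty": 0,"tz": 0,"ax": 0,"ay": 0,"az": 0},{"fingers": -1,"tx": -0.15,"ty": 0,"tz": 0,"ax": 0,"ay": 0,"az": 0}]'

```text
time_s: 37.92
tcp_pos: [0.6263, 0.1748, 0.191]
ee_rot: [[0.009, -0.279, 0.96], [0.003, 0.96, 0.279], [-1.0, 0.001, 0.009]]
wrist_force: [0.7, -0.7, 0.1]
gripper_width: 0.998
```

>>> play_rows --commands '[{"fingers": -1,"tx": 0,"ty": -0.05,"tz": -0.04,"ax": 0,"ay": 0,"az": 0},{"fingers": -1,"tx": 0,"ty": -0.09,"tz": -0.08,"ax": 0,"ay": 0,"az": 0},{"fingers": -1,"tx": 0,"ty": -0.13,"tz": -0.12,"ax": 0,"ay": 0,"az": 0},{"fingers": -1,"tx": 0,"ty": -0.16,"tz": -0.15,"ax": 0,"ay": 0,"az": 0},{"fingers": -1,"tx": 0,"ty": -0.16,"tz": -0.15,"ax": 0,"ay": 0,"az": 0}]'

```text
time_s: 38.33
tcp_pos: [0.5447, 0.0229, 0.1851]
ee_rot: [[-0.004, -0.274, 0.962], [-0.001, 0.962, 0.274], [-1.0, 0.001, -0.004]]
wrist_force: [0.7, 1.1, 0.3]
gripper_width: 0.996
```

```bash
python3 chk.py pics/c7.png weight .064 .6237 .1741 16.2
python3 - <<'E'
from h import *
p=viewer.capture("top");print([(np.round(d["uv"]),d["score"]) for d in spotter.find_in("red_board",p)])
E
```

```text
at [0.5447 0.0229 0.1851] psi 15.89 tilt 0.25 w 0.996
scene weight [0.6231 0.1766] 16.6 0.01
[(array([240., 213.]), 0.69)]
```

View pics/c7.png

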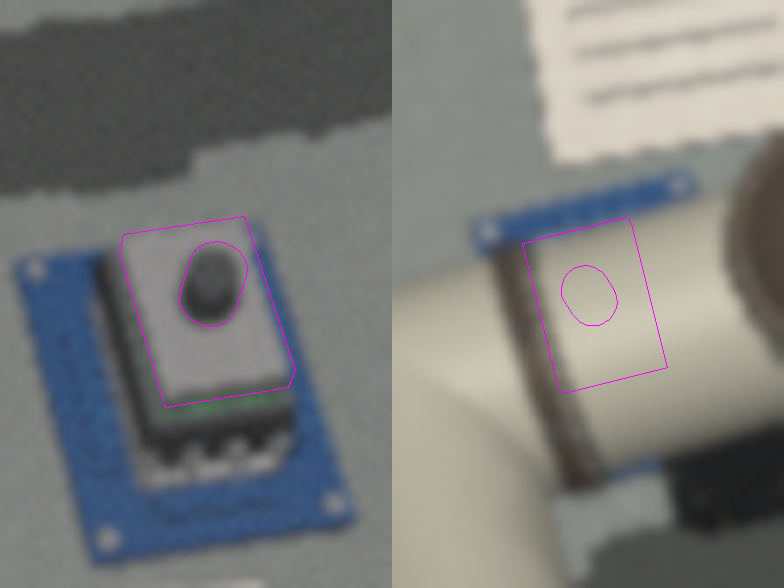

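```bash
python3 -c "
from station import job,r
print(job.finish_job(), r.sense()['time_s'])"
```

```text
the job is handed in; nothing more can be done
the job is handed in; nothing more can be done
```

I built the cooling stack in the blue nest in the order asked — heat sink, spreader, green board, weight — letting go of each piece, and handed it in at about 38 s. No verdict is reported.

**Last checks**
- **Weight:** in the scene camera its fit lies within 1 mm and about 1° of the green board's fit from the same camera (residual 0.01).
- **Earlier placings:** I checked each one in both cameras, and pieces agreed with the one below to within about 1–3 mm, apart from one scene-camera comparison of sink and spreader that differed by about 7 mm. The top camera had those two within 1 mm.
- **Red board:** it still shows at about its starting pixel (240,213), against (242,212) at the start.
- **Wrist force:** readings showed no hard press at any placing.

**What failed or disagreed**
- **First grip:** the first closing on the heat sink caught nothing. The fingertips were really about 35 mm higher than the reported TCP height implied. I then set grip heights by feeling downward in small steps and looking, and set each placing height relative to its pick height.
- **Cameras:** the two cameras disagreed by about 4 mm in y.
- **Final top view:** the arm blocked the top camera after the weight was set, so only the scene camera confirms it. While pieces were held, the fits were also spoiled by the gripper and I judged those pictures by eye.

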